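# Feed the red sample tile into the gauge

### The job

Gently lay the sample tile with the red disc flat on the yellow-marked infeed bed of the gauge, square to it, then take the wooden push stick and, with the stick and never the fingers, push the tile straight through the low opening under the white guard until it is home at the far end and the orange catch has snapped down behind it. Then lay the push stick back along its black rubber mat the right way up as it lay before, let go, and last throw the gauge's red lever all the way over, away from the guard. Do not drop the tile, and leave the other two tiles and everything else on the bench where they are.

Things in the scene. Friction and masses are not known exactly. Their poses are not given: they have to be found in the camera images.
- red_tile_center (a point): Centre (half-way up) of the sample tile to be fed: a grey square plate 60 x 60 x 16 mm, 140 g (give or take 30 %), with a flat red disc 48 mm across on its upper face. Lies loose on the bench, z up, sides along its x and y. It may lie in any of three places, swapped with the two other tiles.
- white_tile_center (a point): Centre of a second tile of the same size, with a white disc. To be left alone.
- dark_tile_center (a point): Centre of a third tile of the same size, with a black disc. To be left alone.
- gauge: Fixed sample gauge; origin on the bench under its guard, +x the feed direction (roughly to the robot's left), z up. Metal bed x -210 to +230 mm, 100 mm wide, top 14 mm above the bench. White guard bridges x -35 to +25 mm, 130 mm wide, top 94 mm above the bench, opening 24 mm high above the bed. Pushing the tile takes about 1 N, up to 5 N while it lifts the catch.
- gauge_infeed (a point): Point on the bed's top surface at the middle of the infeed (gauge x = -130 mm, between two yellow lines about 90 mm apart): where the tile is to be laid. Axes as the gauge.
- gauge_mouth (a point): Bed top in the middle of the guard's entry face (gauge x -35 mm), axes as the gauge. Fences 12 mm high and 66 mm apart guide the tile from gauge x -52 to +133 mm; in front of them two wings 12 mm high flare to about 90 mm apart at x -87 mm.
- gauge_home (a point): Where the tile's centre is when home (gauge x +100 mm, 98 to 103 possible, 22 mm above the bench); its rear edge is then at +70 mm. The end stop's face is at x +133 mm, 20 mm high above the bed. Axes as the gauge.
- catch (a joint): Sprung catch: orange arm 10 mm wide on the centre line, hinged 32 mm above the bed at gauge x +30 mm, sloping down to its tip at x +66 to 68 mm, 7 mm above the bed. In rad: 0 = down (at rest), grows as a passing tile lifts it (about 0.25 on top of the tile); a light spring returns it. Once down behind the tile's rear edge it holds the tile.
- catch_tip (a point): Tip of the orange catch.
- stick_grip (a point): Centre of the push stick's upright orange grip: 50 mm long (x), 20 mm thick (y), 52 mm tall, centre 37 mm above the stick's underside. Stick axes: +x to the nose, z up. Wooden bar 12 mm thick, 24 mm wide, from 70 mm behind this point to 190 mm ahead; 180 g, balanced within 25 mm of this point. At the start it lies on the mat, nose to the mat's +x.
- stick_nose (a point): Middle of the line between the ends of the stick's two prongs, 190 mm ahead of the grip's centre, 6 mm above the underside. The last 50 mm of the stick are a fork 56 mm wide: two prongs 14 mm wide and 32 mm long, a 28 mm slot between, so that it straddles the catch.
- stick: The push stick; origin on its underside below the grip's centre; axes as stick_grip.
- red_tile: The red-disc tile; origin at the centre of its underside.
- mat: Fixed black rubber mat for the push stick, 340 x 100 x 3 mm, long side along its x; origin at the centre of its underside. The stick lies along it with its grip about 60 mm to the -x side of the middle.
- start (a joint): Gauge lever, in rad: 0 = leaning 0.5 rad towards the guard, 1.0 = fully over, leaning 0.5 rad away from the guard. Hinge across the gauge at gauge x = +192 mm, 36 mm above the bench. Stays where left; moves with about 1 N at the ball.
- start_tip (a point): Centre of the lever's red ball, 26 mm across, 80 mm from its hinge.
- tin_a: Closed steel sample tin, 68 mm across, 50 mm tall, bystander.
- tin_b: Same tin, bystander.
- wash_bottle: White bottle with blue cap, 60 mm across, 160 mm tall, bystander.
- brush: Hand brush lying on the bench, bystander.
- bowl: Green bowl, 120 mm across, 60 mm tall, bystander.
Not all that is in view belongs to the job. What is shaped like the red_tile but purple is not meant.

How it is judged:
On the way, in this order (a step that is already met when the one before it is completed fails the run):
1. the red tile lies flat, square (within 0.3 rad) and still on the infeed bed, let go (x of red_tile_center in the frame of gauge between -0.185 and -0.078 m and y of red_tile_center in the frame of gauge between -0.03 and 0.03 m and z of red_tile_center in the frame of gauge between 0.018 and 0.027 m and contact force between the fingers and red_tile below 0.1 N and (angle between the x axis of red_tile and the x axis of gauge, either way round below 0.3 rad or angle between the x axis of red_tile and the y axis of gauge, either way round below 0.3 rad) and angle between red_tile's own z axis and vertical below 0.1 rad and linear speed of red_tile below 0.03 m/s), for 0.2 s.
2. the push stick drives the tile under the guard (x of red_tile_center in the frame of gauge between -0.03 and 0.06 m and y of red_tile_center in the frame of gauge between -0.01 and 0.01 m and contact force between the fingers and red_tile below 0.1 N and contact force between stick and red_tile above 0.15 N).
3. the tile is home and the catch is down behind it (x of red_tile_center in the frame of gauge between 0.0955 and 0.107 m and y of red_tile_center in the frame of gauge between -0.008 and 0.008 m and z of red_tile_center in the frame of gauge between 0.019 and 0.027 m and value of joint catch below 0.08 rad), for 0.1 s.
4. the push stick is back on its mat, right way up, let go (x of stick_nose in the frame of mat between 0.05 and 0.19 m and x of stick_grip in the frame of mat between -0.1 and -0.02 m and y of stick_grip in the frame of mat between -0.03 and 0.03 m and z of stick_grip in the frame of mat between 0.03 and 0.046 m and angle between stick's own z axis and vertical below 0.12 rad and angle between the x axis of stick and the x axis of mat, either way round below 0.3 rad and contact force between the fingers and stick below 0.1 N and linear speed of stick below 0.03 m/s), for 0.2 s.
At the end, for the whole second after the job is handed in: Red tile 95.5 to 107 mm past the guard's middle, within 8 mm of the centre line, flat; catch down (< 0.08 rad); stick at rest on its mat, upright, nose to the mat's +x, grip within 40 mm along and 30 mm across of 60 mm to its -x side, within 0.3 rad of its length; lever above 0.85 rad (all of step 3 and all of step 4 and contact force between the fingers and red_tile below 0.1 N and value of joint start above 0.85 rad and linear speed of red_tile below 0.03 m/s); the robot touches nothing.
It fails at once if fingers on the tile once it has entered the funnel of the guard (x of red_tile_center in the frame of gauge between -0.07 and 0.14 m and y of red_tile_center in the frame of gauge between -0.05 and 0.05 m and z of red_tile_center in the frame of gauge below 0.04 m and contact force between the fingers and red_tile above 0.5 N).
It fails at once if the red tile is dropped or flung (over 0.7 m/s out of the fingers) (contact force between the fingers and red_tile below 0.1 N and linear speed of red_tile above 0.7 m/s).
It fails at once if the lever is thrown before the tile is caught and the stick back on its mat (value of joint start above 0.6 rad and not (x of red_tile_center in the frame of gauge between 0.0955 and 0.107 m and y of red_tile_center in the frame of gauge between -0.008 and 0.008 m and z of red_tile_center in the frame of gauge between 0.019 and 0.027 m and value of joint catch below 0.08 rad and x of stick_nose in the frame of mat between 0.05 and 0.19 m and x of stick_grip in the frame of mat between -0.1 and -0.02 m and y of stick_grip in the frame of mat between -0.03 and 0.03 m and z of stick_grip in the frame of mat between 0.03 and 0.046 m and angle between stick's own z axis and vertical below 0.12 rad and angle between the x axis of stick and the x axis of mat, either way round below 0.3 rad)).
It fails at once if another tile, a tin, the bottle, the brush or the bowl is shifted by more than 20 mm (distance of any of white_tile_center, dark_tile_center, tin_a, tin_b, wash_bottle, brush, bowl from where it was at the start of the episode above 0.02 m).
It also fails if it takes over 72 s, if anything falls off the work surface, if the arm or the gripper's body presses on something with over 40 N, if the wrist force passes 120 N, or if a joint passes its speed limit or range.

### The arm

A 7-joint arm with a two-finger parallel gripper is mounted at the origin on the work surface. World frame = base frame: x ahead of the robot, y to its left, z up, the work surface at z = 0. Lengths are in m, angles in rad, forces in N, time in s.
With the tool pointing down it reaches from about 0.4 to 0.85 m from the base axis. Payload 10.4 kg.
Tool frame: the origin (TCP) lies at the very end of the fingers, on their centre line; the grasp point (between the pads) lies 19 mm behind it; y points along the fingers, z is the direction in which the jaws open and shut, and the axes are right-handed (so a half turn about y gives the same grasp; the last joint's range is limited). The gripper opens to 85 mm and grips with 20 to 120 N. Pads are 22 mm wide; open, the fingers measure 114 mm over their backs; the gripper's body (76 mm by 85 mm) begins 54 mm behind the grasp point. The pads swing forward as they close: fully open they stand 13 mm farther back than shut.
Start: joints at [1.315, 0.332, -0.065, 1.46, 0.022, 1.35, -0.088], TCP at [0.144, -0.608, 0.231] pointing down, gripper open.
Joint ranges: [-2.6, 2.6], [-0.5, 2.12], [-1.47, 1.34], [0.16, 2.42], [-1.27, 4.41], [0.06, 2.06], [-2.6, 2.6]. Speed limits (rad/s): [2.22, 2.22, 2.79, 2.79, 3.14, 3.14, 3.14].

### API

Orientations are given as a unit quaternion [x, y, z, w].
In Python, from workcell import manip gives the robot as it stands.
- The arm moves only by the tool arm_command, never from a script. Its argument "commands" is a list that holds one entry, the list of rows, each a list of 6 numbers: the shift along the world's x, y, z in cm, then the turn, a rotation vector about the world's x, y, z in degrees. A call has 1 to 20 rows; each row is the pose to reach, as a shift and turn from the pose commanded when the call began; what a row does not reach only later rows make up. A row lasts 1/10 s, in which the tool goes at most 50 mm and 8.59 degrees, less where a joint would pass 70% of its speed; a pose out of reach is approached as far as the arm can. A call with a gripper value outside its range is refused whole. "claw" is the finger opening in cm, from 0 to 8.54, set as the call begins (left out, the last holds). The fingers move at their own pace and stop on an object; "newtons" is the grip in N (left out, the last holds). Time passes only in rows, so rows that repeat a pose let the fingers close. It gives the time, the measured TCP pose, the force and the opening at its end, in the units of the state.
- manip.get_obs(): the state, without advancing time (a new reading comes with each control period).
- manip.camera(name): name is "side" or "top"; returns a dict with "pixels" (384x512x3 uint8, blue, green, red), "depth" (384x512 float32, m along the optical axis (not along the pixel's ray), 0 where there is no reading), "K" (3x3 intrinsics, pixels), "rvec" (rotation vector, rad) and "tvec" (3), from world to camera coordinates, as OpenCV has them. Camera axes: x right, y down, z forward; pixel columns grow to the right and rows downward; lengths in m; the calibration is good to about 2 mm. A picture is of the moment at which its call begins.
- manip.hand_in(): hands the job in, once; it reports no verdict.
Trained networks look in the newest picture that a camera, given by its name, has taken for a name from the list of things; names that differ only in an ending like _2 or _b are one class to them, and where a whole thing is asked for, a point or a joint stands for the part that bears it (a point fixed in the world has none). Each returns a list of dicts, best first, with "p" (0 to 1); they miss things now and then, are a little off and sometimes report something else, mostly with a low value. They report only what shows in the picture. A call takes as long as a camera call. They do not tell look-alikes from the thing itself.
- manip.masks_of(camera, thing): "mask" (384x512 bool, what is visible of it) and "bbox" ([left, top, right, bottom] in pixels, round what is visible of it).
The state is a dict: "clock": time; "joint_pos": joint angles; "joint_velocities": joint speeds; "tau": joint torques, N m; "position": TCP position; "ee_rot": TCP orientation; "ft_force": force on the tool from outside, world axes, zero at the start; "torque": the same for the moment, N m; "grip_width": opening from 0.0 (shut) to 1.0 (fully open).
Only numpy, scipy, OpenCV 4.12 (cv2) and the standard library are available. Lean on these libraries where they do the work, as an engineer would, in place of code of your own. Each camera call takes 0.05 s, during which the arm holds its last target.

## Working session

There is one attempt and no reset: what is moved stays moved. The work goes in short steps, Python scripts to look and compute and a tool call to move; the robot and the scene stay as the last step left them, time stands still between calls to the robot, and variables do not carry over. Pictures are saved under pics/ and viewed, and the job is handed in when it is done.

Besides the shell and the picture viewer there is one more tool, called after "Call:" as name(argument=value, ...) on one line, values as JSON. arm_command: Moves the arm, as the interface text tells. Its arguments: {"type":"object","properties":{"commands":{"type":"array"},"claw":{"type":"number"},"newtons":{"type":"number"}},"required":["commands"]}

```bash
ls; mkdir -p pics; cat > h.py <<'E'
import numpy as np, cv2
from workcell import manip
from scipy.spatial.transform import Rotation as R
def cam(n):
    c=manip.camera(n); return c
def pts(c):
    K=np.array(c['K']);d=c['depth'];h,w=d.shape
    u,v=np.meshgrid(np.arange(w),np.arange(h))
    X=np.stack([(u-K[0,2])/K[0,0]*d,(v-K[1,2])/K[1,1]*d,d],-1)
    Rm=cv2.Rodrigues(np.array(c['rvec']).reshape(3))[0];t=np.array(c['tvec']).reshape(3)
    P=(X-t)@Rm
    P[d==0]=np.nan
    return P
def proj(c,p):
    return cv2.projectPoints(np.array(p,float).reshape(-1,3),np.array(c['rvec'],float),np.array(c['tvec'],float),np.array(c['K'],float),None)[0].reshape(-1,2)
def st():
    o=manip.get_obs(); return o
E
python3 - <<'E'
from h import *
o=st();print({k:np.round(v,4) for k,v in o.items()})
for n in ['top','side']:
    c=cam(n); cv2.imwrite(f'pics/{n}0.png',cv2.resize(c['pixels'],None,fx=1.5,fy=1.5,interpolation=cv2.INTER_CUBIC))
    print(n,np.array(c['K']).round(1).tolist(),np.ravel(c['rvec']),np.ravel(c['tvec']))
    for t in ['red_tile','gauge','stick','mat','catch','start','gauge_infeed','stick_grip','white_tile_center']:
        try: print(t,[(round(m['p'],2),np.array(m['bbox']).round().tolist()) for m in manip.masks_of(n,t)][:4])
        except Exception as e: print(t,e)
E
```

```text
pics
{'clock': np.float64(0.0), 'joint_pos': array([ 1.3154,  0.3328, -0.0647,  1.461 ,  0.0216,  1.3499, -0.0885]), 'joint_velocities': array([ 0.0001,  0.0008, -0.0009, -0.0014, -0.0015, -0.0015, -0.0012]), 'tau': array([-1.00000e-04, -6.25457e+01,  4.88000e-02, -3.91598e+01,
        1.62000e-02,  1.00000e-02,  1.00000e-04]), 'position': array([ 0.1441, -0.6078,  0.2305]), 'ee_rot': array([-0.0822,  0.7028, -0.7018,  0.0821]), 'ft_force': array([-0.7977, -0.5114, -0.5692]), 'torque': array([ 0.0022, -0.0132,  0.0309]), 'grip_width': np.float64(0.9999)}
top [[445.9, 0.0, 249.5], [0.0, 445.9, 190.9], [0.0, 0.0, 1.0]] [ 2.12566293 -2.12186959  0.18073137] [0.11764479 0.49425646 1.4588685 ]
red_tile [(0.74, [165.0, 261.0, 188.0, 283.0]), (0.72, [248.0, 205.0, 269.0, 230.0]), (0.68, [210.0, 244.0, 232.0, 269.0]), (0.28, [121.0, 167.0, 149.0, 185.0])]
gauge []
stick [(0.62, [320.0, 205.0, 394.0, 222.0]), (0.31, [254.0, 108.0, 276.0, 131.0])]
mat [(0.61, [199.0, 156.0, 208.0, 166.0])]
catch []
start []
gauge_infeed [(0.93, [190.0, 138.0, 320.0, 183.0]), (0.35, [315.0, 203.0, 396.0, 220.0]
[... 164 characters left out ...]
0.0, 1.0]] [ 0.55590731 -2.52956907  1.35820067] [0.48881955 0.14855758 1.34299455]
red_tile [(0.88, [293.0, 248.0, 326.0, 267.0]), (0.87, [295.0, 287.0, 316.0, 311.0]), (0.56, [270.0, 213.0, 294.0, 229.0]), (0.47, [184.0, 178.0, 201.0, 198.0])]
gauge [(0.9, [185.0, 171.0, 264.0, 260.0])]
stick [(0.84, [294.0, 146.0, 325.0, 188.0])]
mat [(0.58, [277.0, 149.0, 337.0, 200.0]), (0.32, [156.0, 246.0, 180.0, 304.0])]
catch [(0.54, [219.0, 200.0, 224.0, 216.0])]
start [(0.4, [198.0, 207.0, 210.0, 228.0])]
gauge_infeed [(0.79, [183.0, 170.0, 264.0, 255.0])]
stick_grip [(0.79, [290.0, 148.0, 327.0, 191.0])]
white_tile_center [(0.8, [252.0, 233.0, 277.0, 257.0]), (0.59, [193.0, 285.0, 240.0, 327.0])]
```

View pics/top0.png

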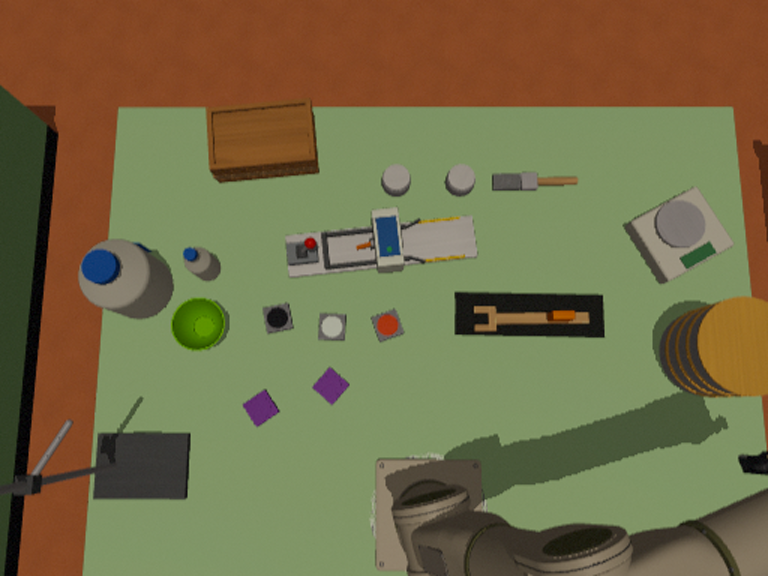

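View pics/side0.png

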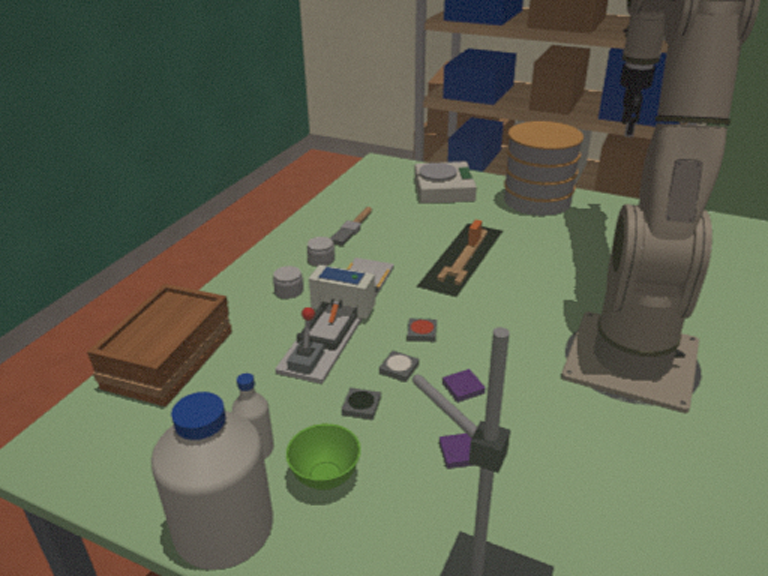

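The side view agrees with the top view. The top view (1.5x) shows the red-disc tile at (388,325), the white one at (333,326), the dark one at (278,318), and purple decoys at (331,385) and (261,408). The gauge runs from (475,235) to (288,265). The mat is at (530,315), with the stick's nose to the left at (475,318). The red-disc tile is the one meant. I'll confirm it in a crop and measure.

```bash
python3 - <<'E'
from h import *
c=cam('top'); P=pts(c); img=c['pixels']
cv2.imwrite('pics/crop_top.png',cv2.resize(img[125:240,180:410],None,fx=3.4,fy=3.4,interpolation=cv2.INTER_CUBIC))
hsv=cv2.cvtColor(img,cv2.COLOR_BGR2HSV).astype(int)
H,S,V=hsv[...,0],hsv[...,1],hsv[...,2]
u,v=np.meshgrid(np.arange(512),np.arange(384))
def rep(name,m):
    m=m&np.isfinite(P[...,0])
    Q=P[m]; print(name,m.sum(),Q.mean(0).round(4),'min',Q.min(0).round(3),'max',Q.max(0).round(3)); return Q
def box(l,t,r,b): return (u>=l)&(u<=r)&(v>=t)&(v<=b)
rep('red disc',box(240,200,280,235)&((H<10)|(H>170))&(S>130))
rep('ball',box(195,150,220,175)&((H<8)|(H>172))&(S>150))
rep('grip',box(350,195,400,225)&(H<16)&(S>170))
# tile outline: points with z in 8..24mm near
q=box(240,200,280,235)&(P[...,2]>0.010)&(P[...,2]<0.03)
Q=rep('tile',q); r=cv2.minAreaRect((Q[:,:2]*1000).astype(np.float32)); print(r)
# mat
q=box(295,185,410,235)&(V<60)
Q=rep('mat',q); print(cv2.minAreaRect((Q[:,:2]*1000).astype(np.float32)))
q=box(295,185,410,235)&(P[...,2]>0.009)
Q=rep('stick',q); print(cv2.minAreaRect((Q[:,:2]*1000).astype(np.float32)))
q=box(295,185,410,235)&(P[...,2]>0.045)
Q=rep('griptop',q); print(cv2.minAreaRect((Q[:,:2]*1000).astype(np.float32)))
q=box(185,130,325,190)&(P[...,2]>0.008)&(P[...,2]<0.02)
Q=rep('bed',q); print(cv2.minAreaRect((Q[:,:2]*1000).astype(np.float32)))
q=box(185,130,325,190)&(P[...,2]>0.075)
Q=rep('guard',q); print(cv2.minAreaRect((Q[:,:2]*1000).astype(np.float32)))
E
```

```text
red disc 156 [0.4113 0.0904 0.0156] min [0.389 0.066 0.006] max [0.434 0.114 0.025]
ball 43 [0.5769 0.2584 0.1169] min [0.568 0.246 0.038] max [0.586 0.27  0.128]
grip 134 [ 0.427  -0.2958  0.047 ] min [ 0.417 -0.338 -0.002] max [ 0.449 -0.271  0.074]
tile 295 [0.4127 0.0901 0.0157] min [0.378 0.056 0.01 ] max [0.451 0.151 0.025]
((415.95654296875, 101.33683776855469), (75.19123840332031, 78.46195220947266), 20.779052734375)
mat 2039 [ 0.44   -0.2366  0.002 ] min [ 0.387 -0.405 -0.01 ] max [ 0.488 -0.065  0.042]
((437.57562255859375, -234.93377685546875), (340.7191162109375, 97.3496322631836), 88.9262924194336)
stick 667 [ 0.4294 -0.2245  0.0219] min [ 0.352 -0.404  0.009] max [ 0.522 -0.041  0.074]
((428.88165283203125, -225.75686645507812), (169.27992248535156, 360.0395812988281), 3.2351393699645996)
griptop 96 [ 0.4284 -0.2947  0.0637] min [ 0.42  -0.322  0.047] max [ 0.438 -0.271  0.074]
((428.9119873046875, -296.75921630859375), (18.01445770263672, 50.74642562866211), 1.0155385732650757)
bed 2100 [0.5995 0.0737 0.0135] min [ 0.503 -0.143  0.008] max [0.72  0.336 0.02 ]
((610.950927734375, 96.38323974609375), (216.41566467285156, 478.5234069824219), 0.20196449756622314)
guard 765 [0.5956 0.1013 0.0949] min [0.532 0.054 0.076] max [0.666 0.274 0.128]
((590.0896606445312, 166.40182495117188), (131.3988037109375, 216.52798461914062), 6.553378105163574)
```

View pics/crop_top.png

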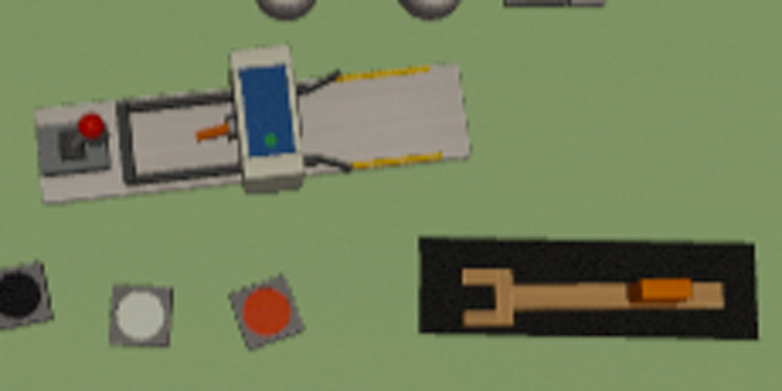

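```bash
cat >> h.py <<'E'
def ray(c,uv,z):
    uv=np.array(uv,float).reshape(-1,2);K=np.array(c['K'])
    Rm=cv2.Rodrigues(np.array(c['rvec'],float).reshape(3))[0];t=np.array(c['tvec'],float).reshape(3)
    d=np.c_[(uv-[K[0,2],K[1,2]])/[K[0,0],K[1,1]],np.ones(len(uv))]@Rm
    o=-Rm.T@t
    return o+d*((z-o[2])/d[:,2])[:,None]
def rect(c,m,z):
    n,l,s,_=cv2.connectedComponentsWithStats(m.astype(np.uint8))
    m=l==1+np.argmax(s[1:,4])
    v,u=np.nonzero(m); Q=ray(c,np.c_[u,v],z)
    return len(u),cv2.minAreaRect((Q[:,:2]*1000).astype(np.float32)),Q.mean(0)
E
python3 - <<'E'
from h import *
c=cam('top'); img=c['pixels']
hsv=cv2.cvtColor(img,cv2.COLOR_BGR2HSV).astype(int)
H,S,V=hsv[...,0],hsv[...,1],hsv[...,2]
u,v=np.meshgrid(np.arange(512),np.arange(384))
def box(l,t,r,b): return (u>=l)&(u<=r)&(v>=t)&(v<=b)
np.set_printoptions(suppress=True,precision=4)
red=((H<10)|(H>170))&(S>130)
print('disc',rect(c,box(240,200,280,235)&red,0.016))
print('bench hsv',hsv[230,300],'tile',hsv[208,262],'bed',hsv[160,300],'guard',hsv[145,252])
notg=~((H>35)&(H<60)&(S>60))
print('tile',rect(c,box(240,200,280,235)&notg,0.016))
print('mat',rect(c,box(295,185,410,235)&notg,0.003))
wood=box(295,185,410,235)&(S>80)&(H<25)&(V>90)
print('wood',rect(c,wood,0.015))
print('grip',rect(c,box(350,195,400,225)&(H<13)&(S>190)&(V>150),0.066))
print('ball',rect(c,box(195,150,220,175)&red,0.106))
print('blue',rect(c,box(240,130,280,180)&(H>95)&(H<125)&(S>120),0.094))
print('catch',rect(c,box(230,155,256,172)&(H<18)&(S>130),0.03))
cor=np.array([(458,64),(469,157),(43,203),(36,108)])/3.4+[180,125]
B=ray(c,cor,0.014); print(B)
f=(B[0]+B[1])/2; r=(B[2]+B[3])/2; x=r-f; L=np.hypot(*x[:2]); print('len',L,'W',np.linalg.norm(B[0]-B[1]),np.linalg.norm(B[2]-B[3]),'yaw',np.arctan2(x[1],x[0]),'origin',f+x/L*0.21,'alt',r-x/L*0.23)
g=np.array([(229,53),(289,45),(302,178),(243,192)])/3.4+[180,125]
G=ray(c,g,0.094); print(G, G.mean(0))
E
```

```text
disc (158, ((410.79998779296875, 89.7706298828125), (45.82394790649414, 45.917381286621094), 44.96613693237305), array([0.4112, 0.0902, 0.016 ]))
bench hsv [ 42  80 147] tile [11 21 97] bed [ 18  29 156] guard [106  89 112]
tile (312, ((411.3478698730469, 89.94364166259766), (60.557960510253906, 59.26839065551758), 18.554880142211914), array([0.411 , 0.0898, 0.016 ]))
mat (2580, ((437.12762451171875, -235.76531982421875), (334.71514892578125, 95.46737670898438), 89.05755615234375), array([ 0.4368, -0.2355,  0.003 ]))
wood (629, ((426.7930908203125, -236.75714111328125), (54.91145706176758, 259.1309814453125), 0.07173310965299606), array([ 0.428 , -0.2274,  0.015 ]))Traceback (most recent call last):
  File "<stdin>", line 16, in <module>
  File "h.py", line 26, in rect
    m=l==1+np.argmax(s[1:,4])
           ~~~~~~~~~^^^^^^^^^
    return _wrapfunc(a, 'argmax', axis=axis, out=out, **kwds)
    return bound(*args, **kwds)
ValueError: attempt to get argmax of an empty sequence
```

```bash
cat > m.py <<'E'
from h import *
c=cam('top'); img=c['pixels']
hsv=cv2.cvtColor(img,cv2.COLOR_BGR2HSV).astype(int)
H,S,V=hsv[...,0],hsv[...,1],hsv[...,2]
u,v=np.meshgrid(np.arange(512),np.arange(384))
def box(l,t,r,b): return (u>=l)&(u<=r)&(v>=t)&(v<=b)
np.set_printoptions(suppress=True,precision=4)
red=((H<10)|(H>170))&(S>130)
notg=~((H>35)&(H<60)&(S>60))
E
python3 - <<'E'
from m import *
print(hsv[209:212,370:384].tolist())
print('grip',rect(c,box(350,195,400,225)&(H<16)&(S>200)&(V>120),0.066))
print('ball',rect(c,box(195,150,220,175)&red,0.106))
print('blue',rect(c,box(240,130,280,180)&(H>95)&(H<125)&(S>120),0.094))
print('catch',rect(c,box(230,155,256,172)&(H<18)&(S>130),0.03))
cor=np.array([(458,64),(469,157),(43,203),(36,108)])/3.4+[180,125]
B=ray(c,cor,0.014); print(B)
f=(B[0]+B[1])/2; r=(B[2]+B[3])/2; x=r-f; L=np.hypot(*x[:2]); print('len',L,'W',np.linalg.norm(B[0]-B[1]),np.linalg.norm(B[2]-B[3]),'yaw',np.arctan2(x[1],x[0]),'origin',f+x/L*0.21,'alt',r-x/L*0.23)
g=np.array([(229,53),(289,45),(302,178),(243,192)])/3.4+[180,125]
G=ray(c,g,0.094); print(G, G.mean(0))
m=box(318,203,400,222)&(S>80)&(H<25)&(V>90)
# centre line of bar per column, neck section
for col in range(335,366,3):
    vv=np.nonzero(m[:,col])[0]; print(col,vv.min(),vv.max(),ray(c,[[col,(vv.min()+vv.max())/2]],0.015)[0])
vv=[ (k,np.nonzero(m[:,k])[0].min(),np.nonzero(m[:,k])[0].max()) for k in range(316,334) if m[:,k].any()]
print(vv)
E
```

```text
[[[15, 255, 171], [15, 255, 171], [15, 255, 170], [15, 255, 170], [15, 255, 169], [15, 255, 169], [15, 255, 167], [15, 255, 167], [15, 255, 169], [15, 255, 168], [15, 255, 168], [15, 255, 167], [15, 255, 168], [16, 197, 141]], [[16, 255, 172], [15, 254, 173], [15, 255, 172], [15, 255, 171], [15, 255, 171], [15, 255, 170], [15, 255, 171], [15, 255, 170], [15, 255, 170], [15, 255, 169], [15, 255, 169], [15, 255, 169], [15, 255, 168], [15, 197, 145]], [[16, 255, 172], [16, 255, 173], [16, 255, 173], [16, 255, 171], [15, 255, 173], [16, 255, 172], [16, 255, 172], [15, 255, 172], [16, 255, 171], [16, 255, 172], [15, 255, 171], [15, 255, 171], [15, 255, 170], [15, 201, 146]]]
grip (74, ((428.3644714355469, -297.6617431640625), (16.596054077148438, 46.078609466552734), 0.07510198652744293), array([ 0.4289, -0.298 ,  0.066 ]))
ball (46, ((578.93017578125, 259.12738037109375), (20.197389602661133, 23.13631820678711), 0.025645732879638672), array([0.5793, 0.2595, 0.106 ]))
blue (314, ((598.5014038085938, 89.77507019042969), (86.4280014038086, 42.4249382019043), 6.610838890075684), array([0.599
[... 850 characters left out ...]
8 215 [ 0.4285 -0.254   0.015 ]
362 208 215 [ 0.4285 -0.2642  0.015 ]
365 214 215 [ 0.4182 -0.274   0.015 ]
[(318, np.int64(204), np.int64(220)), (319, np.int64(204), np.int64(220)), (320, np.int64(204), np.int64(220)), (321, np.int64(204), np.int64(220)), (322, np.int64(204), np.int64(220)), (323, np.int64(204), np.int64(220)), (324, np.int64(204), np.int64(220)), (325, np.int64(204), np.int64(220)), (326, np.int64(204), np.int64(220)), (327, np.int64(204), np.int64(220)), (328, np.int64(204), np.int64(220)), (329, np.int64(204), np.int64(220)), (330, np.int64(206), np.int64(220)), (331, np.int64(209), np.int64(215)), (332, np.int64(209), np.int64(215)), (333, np.int64(209), np.int64(215))]
```

```bash
python3 - <<'E'
from m import *
from scipy.optimize import minimize
m=box(180,125,325,195)&notg
n,l,s,_=cv2.connectedComponentsWithStats(m.astype(np.uint8)); m=(l==1+np.argmax(s[1:,4]))
sc=4
def render(p):
    x,y,a=p; Rz=R.from_euler('z',a).as_matrix()
    out=np.zeros((70*sc,150*sc),np.uint8)
    for lo,hi in [((-.21,-.05,0),(.23,.05,.014)),((-.035,-.065,.0),(.025,.065,.094))]:
        pt=np.array([[i,j,k] for i in (lo[0],hi[0]) for j in (lo[1],hi[1]) for k in (lo[2],hi[2])])
        w=pt@Rz.T+[x,y,0]; q=proj(c,w); q=(q+0.5-[180,125])*sc-0.5
        hull=cv2.convexHull(np.round(q*16).astype(np.int32)); cv2.fillConvexPoly(out,hull,1,shift=4)
    return cv2.resize(out.astype(np.float32),(150,70),interpolation=cv2.INTER_AREA)
M=m[125:195,180:330].astype(np.float32)
w=np.ones_like(M); 
# ignore lever ball
f=lambda q:(np.abs(render([q[0]/1000,q[1]/1000,q[2]/100])-M)*w).sum()
best=None
for s0 in [(595,93,168),(597,92,168.5),(593,94,167.5)]:
    r=minimize(f,s0,method='Nelder-Mead',options=dict(initial_simplex=[np.array(s0)+d for d in ([0,0,0],[4,0,0],[0,4,0],[0,0,2])]))
    print(r.x,r.fun)
o=st(); Rt=R.from_quat(o['ee_rot']).as_matrix(); print('tool axes cols x,y,z\n',Rt); print(np.degrees(np.arctan2(Rt[1,2],Rt[0,2])), o['position'])
E
```

```text
[598.5838  95.1107 168.4262] 115.0625
[598.5985  94.742  168.4456] 114.9375
[598.5528  94.747  168.4397] 115.0625
tool axes cols x,y,z
 [[-0.973   0.0001  0.2307]
 [-0.2307 -0.0001 -0.973 ]
 [-0.     -1.      0.0001]]
-76.66087678719747 [ 0.1442 -0.6082  0.2313]
```

```bash
python3 - <<'E'
from m import *
P=pts(c)
q=box(435,195,511,275)&(P[...,2]>0.03)
Q=P[q]; print(len(Q),Q[:,2].max()); 
T=Q[Q[:,2]>Q[:,2].max()-0.03]; print(T.min(0),T.max(0),Q.min(0),Q.max(0))
x0,y0,a=0.598,0.0945,1.6844
im=cv2.resize(c['pixels'],None,fx=5,fy=5,interpolation=cv2.INTER_CUBIC)
Rz=R.from_euler('z',a).as_matrix()
def dl(pl,col,closed=True):
    w=np.array(pl,float)@Rz.T+[x0,y0,0]; p=((proj(c,w)+.5)*5-.5).round().astype(np.int32); cv2.polylines(im,[p],closed,col,1)
dl([(-.21,-.05,.014),(.23,-.05,.014),(.23,.05,.014),(-.21,.05,.014)],(255,0,0))
dl([(-.035,-.065,.094),(.025,-.065,.094),(.025,.065,.094),(-.035,.065,.094)],(0,0,255))
dl([(-.052,.033,.026),(.133,.033,.026),(.133,-.033,.026),(-.052,-.033,.026)],(255,255,0))
dl([(-.21,0,.014),(.03,0,.046),(.067,0,.021)],(255,0,255),False)
dl([(.192,0,.036),(.192-.0384,0,.1062)],(255,0,255),False)
cv2.imwrite('pics/ov.png',im[125*5:195*5,180*5:330*5])
E
```

```text
3926 0.20805754285951852
[ 0.2528 -0.6677  0.1783] [ 0.4492 -0.5197  0.2081] [ 0.2516 -0.6677  0.0307] [ 0.4492 -0.5182  0.2081]
```

View pics/ov.png

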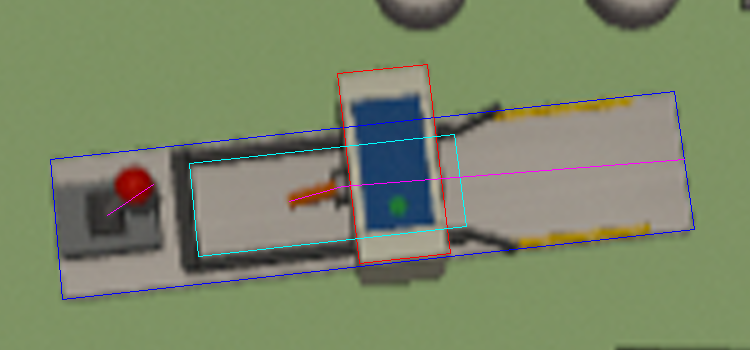

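Call:
arm_command(commands=[[[0, 0, 5, 0, 0, 0], [0, 0, 9, 0, 0, 0], [3.5, 3.5, 9, 0, 0, 8], [7, 7, 9, 0, 0, 16], [10.5, 10.5, 9, 0, 0, 24], [14, 14, 9, 0, 0, 32], [17.5, 17.5, 8, 0, 0, 40], [21, 21, 7, 0, 0, 48], [24.5, 24.5, 6, 0, 0, 56], [27, 29, 5, 0, 0, 64], [28, 34, 3, 0, 0, 70], [28, 39, 1, 0, 0, 76], [28, 44, -1, 0, 0, 82], [27.5, 49, -3, 0, 0, 88], [27, 54, -5, 0, 0, 95.2], [26.7, 58.5, -7, 0, 0, 95.2], [26.7, 63, -9, 0, 0, 95.2], [26.7, 67, -11, 0, 0, 95.2], [26.7, 69.8, -12, 0, 0, 95.2], [26.7, 69.8, -12, 0, 0, 95.2]]], claw=8.54, newtons=40)

```text
clock: 3.25
position: [0.4096, 0.0951, 0.1101]
ee_rot: [-0.575, 0.412, -0.41, 0.576]
ft_force: [-0.3, 0.3, 1.0]
grip_width: 1.001
```

```bash
cat >> h.py <<'E'
def S():
    o=st(); Rt=R.from_quat(o['ee_rot']).as_matrix()
    print('t',round(o['clock'],2),'pos',np.round(o['position'],4),'zyaw',round(np.degrees(np.arctan2(Rt[1,2],Rt[0,2])),2),'ydir',np.round(Rt[:,1],3),'F',np.round(o['ft_force'],1),'M',np.round(o['torque'],2),'g',round(o['grip_width']*85.4,1))
E
python3 - <<'E'
from h import *
S()
E
```

```text
t 3.25 pos [0.4096 0.0951 0.1101] zyaw 18.96 ydir [-0.002  0.002 -1.   ] F [-0.3  0.3  1. ] M [0.03 0.01 0.07] g 85.5
```

Call:
arm_command(commands=[[[0, 0, -2, 0, 0, -0.4], [0, 0, -4, 0, 0, -0.4], [0, 0, -6, 0, 0, -0.4], [0, 0, -7, 0, 0, -0.4], [0, 0, -8, 0, 0, -0.4], [0, 0, -8, 0, 0, -0.4]]])

```text
clock: 3.85
position: [0.4108, 0.0896, 0.0307]
ee_rot: [0.573, -0.415, 0.415, -0.572]
ft_force: [-0.6, 0.4, -0.0]
grip_width: 1.003
```

```bash
python3 - <<'E'
from h import *
S()
c=cam('top'); cv2.imwrite('pics/t1.png',cv2.resize(c['pixels'][150:270,190:340],None,fx=4,fy=4,interpolation=cv2.INTER_CUBIC))
c=cam('side'); cv2.imwrite('pics/s1.png',cv2.resize(c['pixels'][130:270,190:370],None,fx=4,fy=4,interpolation=cv2.INTER_CUBIC))
S()
E
```

```text
t 3.85 pos [0.4108 0.0896 0.0307] zyaw 18.13 ydir [-0.001  0.    -1.   ] F [-0.6  0.4 -0. ] M [ 0.01 -0.04 -0.01] g 85.6
t 3.95 pos [0.4115 0.0899 0.0318] zyaw 18.14 ydir [ 0.001  0.    -1.   ] F [-0.8 -0.4 -0.4] M [ 0.01  0.01 -0.02] g 85.5
```

View pics/s1.png

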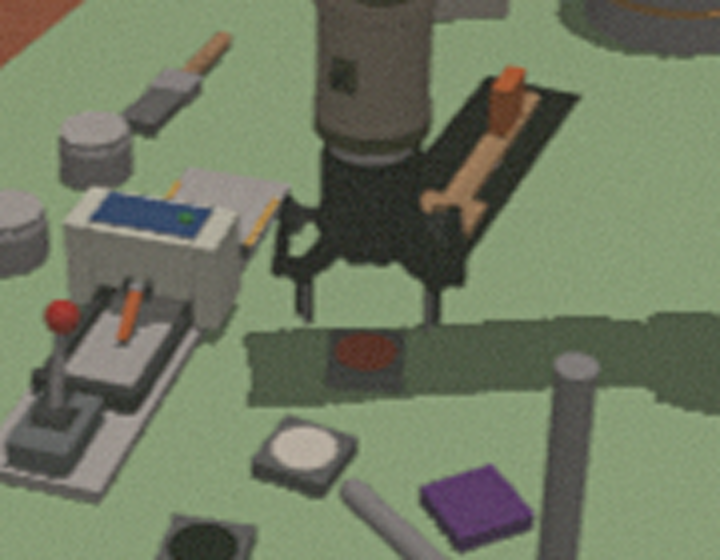

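The side crop shows the open fingers straddling the red tile (around 365,355), at the measured yaw. Next I descend and close.

Call:
arm_command(commands=[[[0, 0, -1.2, 0, 0, 0], [0, 0, -2.2, 0, 0, 0], [0, 0, -2.9, 0, 0, 0], [0, 0, -2.9, 0, 0, 0]]])

```text
clock: 4.35
position: [0.4103, 0.0898, 0.0012]
ee_rot: [0.573, -0.415, 0.414, -0.572]
ft_force: [0.2, 0.6, 0.1]
grip_width: 0.999
```

Call:
arm_command(commands=[[[0, 0, 0, 0, 0, 0], [0, 0, 0, 0, 0, 0], [0, 0, 0, 0, 0, 0], [0, 0, 0, 0, 0, 0], [0, 0, 0, 0, 0, 0], [0, 0, 0, 0, 0, 0]]], claw=5.4, newtons=40)

```text
clock: 4.95
position: [0.4115, 0.09, 0.0028]
ee_rot: [-0.572, 0.415, -0.415, 0.573]
ft_force: [-2.4, -0.2, 6.2]
grip_width: 0.694
```

```bash
python3 - <<'E'
from h import *
S()
c=cam('side'); cv2.imwrite('pics/s2.png',cv2.resize(c['pixels'][150:260,230:350],None,fx=6,fy=5,interpolation=cv2.INTER_CUBIC))
E
```

```text
t 4.95 pos [0.4115 0.09   0.0028] zyaw 18.14 ydir [ 0.001 -0.    -1.   ] F [-2.4 -0.2  6.2] M [0.03 0.46 0.05] g 59.3
```

View pics/s2.png

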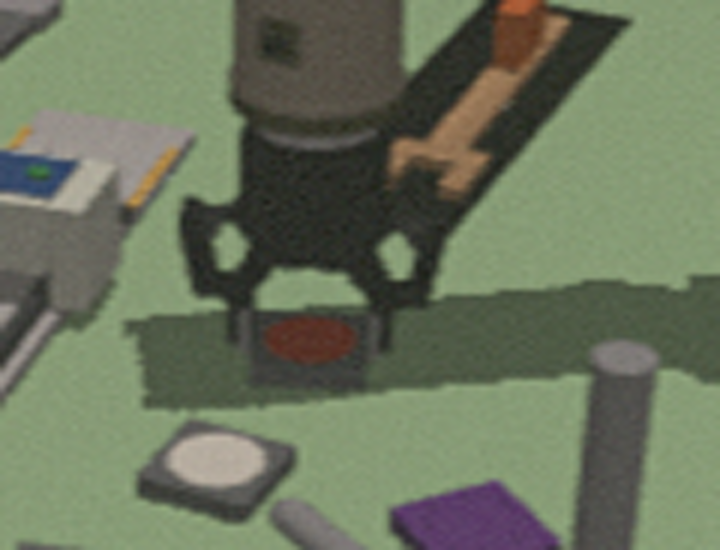

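Call:
arm_command(commands=[[[0, 0, 0.5, 0, 0, 0], [0, 0, 1.5, 0, 0, 0], [0, 0, 3.5, 0, 0, 0], [0, 0, 6, 0, 0, 0], [0, 0, 8.5, 0, 0, 0], [0, 0, 11, 0, 0, 0], [0, 0, 13, 0, 0, 0], [0, 0, 14, 0, 0, 0], [0, 0, 14, 0, 0, 0]]], newtons=50)

```text
clock: 5.9
position: [0.4119, 0.0898, 0.1435]
ee_rot: [-0.572, 0.414, -0.416, 0.573]
ft_force: [0.5, 0.4, -0.3]
grip_width: 0.685
```

```bash
python3 - <<'E'
from h import *
S()
c=cam('side'); cv2.imwrite('pics/s3.png',cv2.resize(c['pixels'][100:260,200:350],None,fx=4.5,fy=3.7,interpolation=cv2.INTER_CUBIC))
E
```

```text
t 5.9 pos [0.4119 0.0898 0.1435] zyaw 18.12 ydir [ 0.003 -0.001 -1.   ] F [ 0.5  0.4 -0.3] M [-0.05 -0.07 -0.07] g 58.5
```

View pics/s3.png

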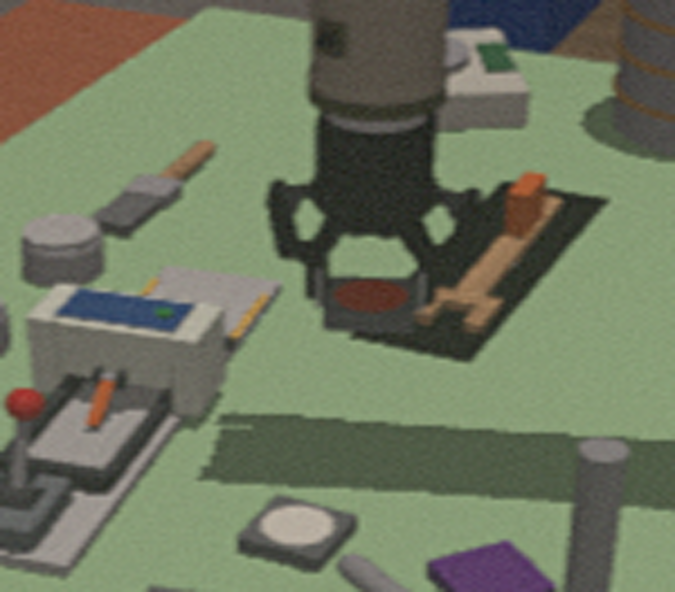

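Call:
arm_command(commands=[[[2, -1.2, 0, 0, 0, -1], [5, -3.1, 0, 0, 0, -3], [8, -4.9, 0, 0, 0, -5], [11, -6.7, 0, 0, 0, -7], [14, -8.5, 0, 0, 0, -9], [17, -10.4, 0, 0, 0, -11], [19, -11.6, 0, 0, 0, -11.6], [20.1, -12.25, 0, 0, 0, -11.6], [20.1, -12.25, -2.5, 0, 0, -11.6], [20.1, -12.25, -5, 0, 0, -11.6], [20.1, -12.25, -7.5, 0, 0, -11.6], [20.1, -12.25, -9.5, 0, 0, -11.6], [20.1, -12.25, -10.5, 0, 0, -11.6], [20.1, -12.25, -11, 0, 0, -11.6], [20.1, -12.25, -11, 0, 0, -11.6]]])

```text
clock: 7.45
position: [0.6119, -0.0325, 0.0317]
ee_rot: [0.528, -0.471, 0.47, -0.528]
ft_force: [0.4, 0.3, -0.4]
grip_width: 0.68
```

```bash
python3 - <<'E'
from h import *
S()
c=cam('side'); cv2.imwrite('pics/s4.png',cv2.resize(c['pixels'][100:250,180:330],None,fx=4,fy=4,interpolation=cv2.INTER_CUBIC))
c=cam('top'); cv2.imwrite('pics/t4.png',cv2.resize(c['pixels'][120:240,180:330],None,fx=4,fy=4,interpolation=cv2.INTER_CUBIC))
E
```

```text
t 7.45 pos [ 0.6119 -0.0325  0.0317] zyaw 6.55 ydir [-0.001  0.    -1.   ] F [ 0.4  0.3 -0.4] M [-0.   -0.07 -0.02] g 58.1
```

View pics/s4.png

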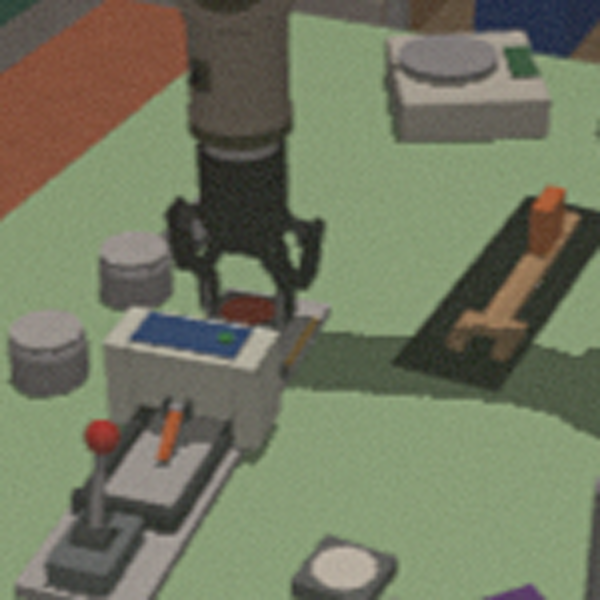

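View pics/t4.png

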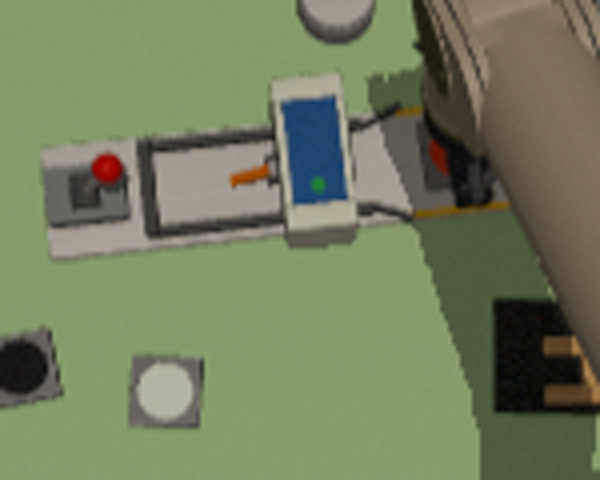

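Call:
arm_command(commands=[[[0, 0, -0.6, 0, 0, 0], [0, 0, -1.0, 0, 0, 0], [0, 0, -1.3, 0, 0, 0], [0, 0, -1.5, 0, 0, 0], [0, 0, -1.5, 0, 0, 0], [0, 0, -1.5, 0, 0, 0]]])

```text
clock: 8.15
position: [0.6122, -0.0326, 0.0173]
ee_rot: [-0.528, 0.471, -0.471, 0.528]
ft_force: [0.9, -0.1, -0.1]
grip_width: 0.685
```

Call:
arm_command(commands=[[[0, 0, 0, 0, 0, 0], [0, 0, 0, 0, 0, 0], [0, 0, 0, 0, 0, 0], [0, 0, 0, 0, 0, 0], [0, 0, 0, 0, 0, 0]]], claw=7.4)

```text
clock: 8.65
position: [0.6122, -0.0327, 0.0174]
ee_rot: [-0.528, 0.471, -0.471, 0.528]
ft_force: [0.2, 0.4, 0.7]
grip_width: 0.87
```

```bash
python3 - <<'E'
from h import *
S()
E
```

```text
t 8.65 pos [ 0.6122 -0.0327  0.0174] zyaw 6.54 ydir [ 0.  0. -1.] F [0.2 0.4 0.7] M [-0.01  0.03  0.  ] g 74.3
```

Call:
arm_command(commands=[[[0, 0, 1, 0, 0, 0], [0, 0, 3, 0, 0, 0], [0, 0, 6, 0, 0, 0], [0, 0, 10, 0, 0, 0], [-2, -3, 12, 0, 0, 0], [-5, -7, 12, 0, 0, 0], [-8, -11, 12, 0, 0, -2], [-11, -15, 12, 0, 0, -4], [-14, -19, 12, 0, 0, -5.9], [-16.5, -23, 12, 0, 0, -5.9], [-18, -25.5, 11, 0, 0, -5.9], [-18.4, -26.5, 10, 0, 0, -5.9], [-18.4, -26.5, 9, 0, 0, -5.9], [-18.4, -26.5, 9, 0, 0, -5.9]]], claw=6.0)

```text
clock: 10.05
position: [0.4285, -0.2957, 0.1061]
ee_rot: [-0.503, 0.498, -0.496, 0.503]
ft_force: [-0.0, -0.5, 0.3]
grip_width: 0.7
```

```bash
python3 - <<'E'
from m import *
S=__import__('h').S; S()
s=manip.camera('side'); cv2.imwrite('pics/s5.png',cv2.resize(s['pixels'][80:260,180:380],None,fx=3.9,fy=3.3,interpolation=cv2.INTER_CUBIC))
cv2.imwrite('pics/t5.png',cv2.resize(img[120:240,200:410],None,fx=3.8,fy=3.8,interpolation=cv2.INTER_CUBIC))
hh=globals()['H']; SS=hsv[...,1]
m=box(255,130,330,190)&(((hh<10)|(hh>170))&(SS>110)); 
print(rect(c,m,0.030))
E
```

```text
t 10.1 pos [ 0.4291 -0.2956  0.1069] zyaw 0.79 ydir [-0.     0.002 -1.   ] F [0.3 0.3 0.1] M [-0.  -0.1 -0. ] g 59.9
(158, ((610.4396362304688, -32.6751708984375), (44.84537887573242, 46.33314514160156), 89.29220581054688), array([ 0.6115, -0.0331,  0.03  ]))
```

View pics/t5.png

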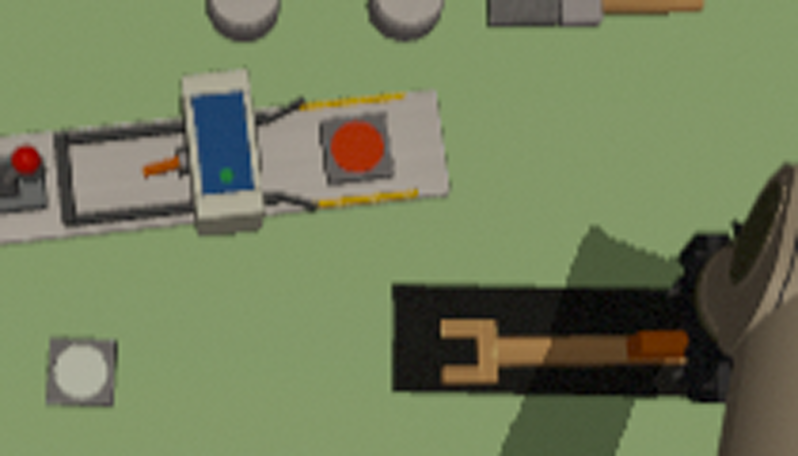

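View pics/s5.png

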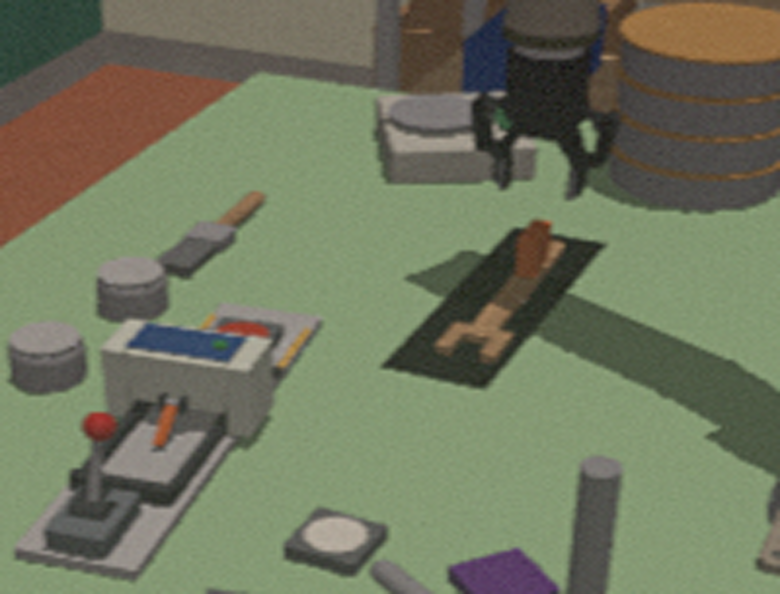

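The tile lies square on the bed (top crop at 357,147; about 1 mm off the centre line). Next I descend onto the stick's grip.

Call:
arm_command(commands=[[[0, 0, -2, 0, 0, 0], [0, 0, -4, 0, 0, 0], [0, 0, -6, 0, 0, 0], [0, 0, -7.4, 0, 0, 0], [0, 0, -8.2, 0, 0, 0], [0, 0, -8.2, 0, 0, 0], [0, 0, -8.2, 0, 0, 0]]])

```text
clock: 10.85
position: [0.4288, -0.2976, 0.026]
ee_rot: [-0.503, 0.497, -0.497, 0.503]
ft_force: [0.0, -0.1, 0.2]
grip_width: 0.705
```

```bash
python3 - <<'E'
from h import *
S()
s=manip.camera('side'); cv2.imwrite('pics/s6.png',cv2.resize(s['pixels'][100:210,260:370],None,fx=5.4,fy=5.4,interpolation=cv2.INTER_CUBIC))
E
```

```text
t 10.85 pos [ 0.4288 -0.2976  0.026 ] zyaw 0.66 ydir [ 0.001 -0.    -1.   ] F [ 0.  -0.1  0.2] M [ 0.    0.03 -0.01] g 60.2
```

View pics/s6.png

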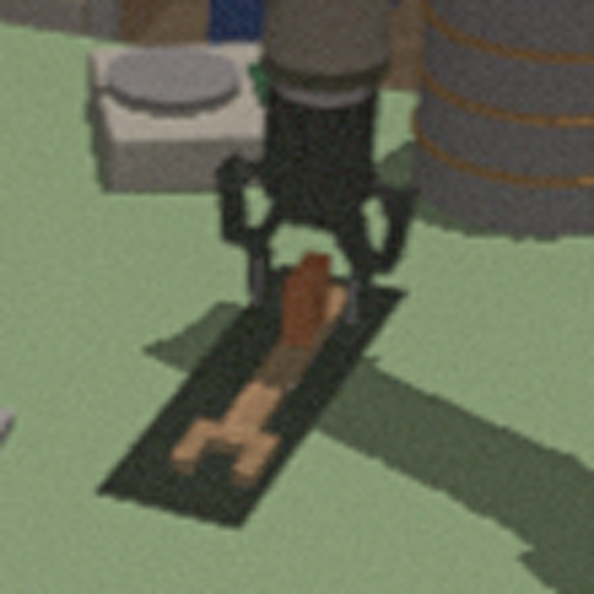

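Call:
arm_command(commands=[[[0, 0, 0, 0, 0, 0], [0, 0, 0, 0, 0, 0], [0, 0, 0, 0, 0, 0], [0, 0, 0, 0, 0, 0], [0, 0, 0, 0, 0, 0], [0, 0, 0, 0, 0, 0], [0, 0, 0, 0, 0, 0], [0, 0, 0, 0, 0, 0]]], claw=1.0, newtons=80)

```text
clock: 11.7
position: [0.4286, -0.2979, 0.0259]
ee_rot: [-0.503, 0.497, -0.498, 0.503]
ft_force: [-1.3, 0.8, 6.0]
grip_width: 0.226
```

Call:
arm_command(commands=[[[0, 0, 0.5, 0, 0, 0], [0, 0, 2, 0, 0, 0], [0, 0, 4, 0, 0, 0], [0, 0, 6, 0, 0, 0], [0, 0, 7.5, 0, 0, 0], [0, 0, 8, 0, 0, 0], [0, 0, 8, 0, 0, 0], [0, 0, 8, 0, 0, 0]]])

```text
clock: 12.5
position: [0.4278, -0.2975, 0.1047]
ee_rot: [0.503, -0.498, 0.497, -0.503]
ft_force: [0.6, -0.0, -2.0]
grip_width: 0.223
```

```bash
cat > stickpose.py <<'E'
from m import *
import h
# stick wood in top view: pixels & depth
def stick(zt,b=(200,110,400,240)):
    P=pts(c); Hh,Ss,Vv=hsv[...,0],hsv[...,1],hsv[...,2]
    m=box(*b)&(Ss>80)&(Hh<25)&(Hh>9)&(Vv>70)&(P[...,2]>zt-0.02)&(P[...,2]<zt+0.02)
    return m,P
E
python3 - <<'E'
from m import *
import h; h.S()
P=pts(c)
m=box(290,185,400,235)&(hsv[...,1]>80)&(hsv[...,0]<25)&(hsv[...,2]>60)&(P[...,2]>0.05)&(P[...,2]<0.14)
Q=P[m]; print(len(Q),Q.min(0),Q.max(0))
ok=(Q[:,2]<0.115)&(Q[:,2]>.08)
A=np.c_[Q[ok,1],np.ones(ok.sum())]; k=np.linalg.lstsq(A,Q[ok,2],rcond=None)[0]; print('z slope per y',k, 'pts',ok.sum(), 'z at grip -.2977, nose -.1077', k@[-.2977,1],k@[-.1077,1])
cv2.imwrite('pics/t7.png',cv2.resize(img[180:240,290:400],None,fx=7,fy=7,interpolation=cv2.INTER_CUBIC))
s=manip.camera('side'); cv2.imwrite('pics/s7.png',cv2.resize(s['pixels'][80:210,250:370],None,fx=5,fy=4.5,interpolation=cv2.INTER_CUBIC))
E
```

```text
t 12.55 pos [ 0.4276 -0.2974  0.1044] zyaw 0.64 ydir [-0.001  0.001 -1.   ] F [-0.6 -0.1 -1.1] M [ 0.01 -0.03 -0.03] g 19.4
484 [ 0.3992 -0.2909  0.0787] [ 0.4532 -0.107   0.1396]
z slope per y [-0.0168  0.09  ] pts 458 z at grip -.2977, nose -.1077 0.09502284509532997 0.09183904437955273
```

View pics/s7.png

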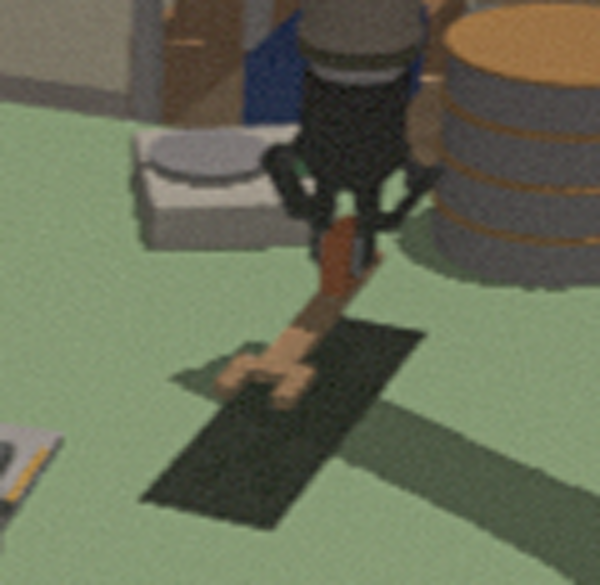

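View pics/t7.png

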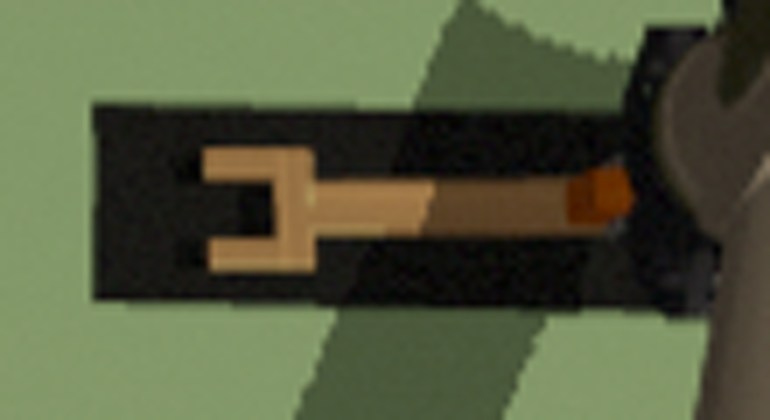

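```bash
python3 - <<'E'
from m import *
import h; h.S()
P=pts(c)
from scipy.optimize import minimize
hh,ss,vv=hsv[...,0],hsv[...,1],hsv[...,2]
# wood only: hue/sat
print(hsv[210,330],hsv[210,352],hsv[207,374])
m=box(300,195,376,225)&(ss>80)&(hh<25)&(vv>55)&(P[...,2]>0.06)
n,l,s,_=cv2.connectedComponentsWithStats(m.astype(np.uint8)); m=(l==1+np.argmax(s[1:,4]))
m[:,369:]=False
Q=P[m]; A=np.c_[Q[:,1]+.2977,Q[:,0]-.428,np.ones(len(Q))]
w=np.ones(len(Q))
for _ in range(10):
    k=np.linalg.lstsq(A*w[:,None],Q[:,2]*w,rcond=None)[0]; r=Q[:,2]-A@k; w=1/np.sqrt(1+(r/.003)**2)
print('plane: dz/dy,dz/dx,z at grip',k,len(Q),r.std())
# render fit x,y,yaw with z top fixed
sc=4;U0,V0,W,Hh=300,190,69,40
M=m[V0:V0+Hh,U0:U0+W].astype(np.float32)
def render(p,zu,pit=0):
    x,y,a=p; Rz=R.from_euler('zy',[0,0]).as_matrix(); Rz=(R.from_euler('z',a)*R.from_euler('y',pit)).as_matrix()
    out=np.zeros((Hh*sc,W*sc),np.uint8)
    for lo,hi in [((-.07,-.012),(.145,.012)),((.14,-.028),(.158,.028)),((.15,-.028),(.19,-.014)),((.15,.014),(.19,.028))]:
        pt=np.array([[i,j,kk] for i in (lo[0],hi[0]) for j in (lo[1],hi[1]) for kk in (0,.012)])
        q=proj(c,pt@Rz.T+[x,y,zu]); q=(q+.5-[U0,V0])*sc-.5
        cv2.fillConvexPoly(out,cv2.convexHull(np.round(q*16).astype(np.int32)),1,shift=4)
    return cv2.resize(out.astype(np.float32),(W,Hh),interpolation=cv2.INTER_AREA)
for pit in (0,0.015):
  s0=np.array([428,-297.5,157.5])
  r=minimize(lambda q:np.abs(render([q[0]/1e3,q[1]/1e3,q[2]/100],.0815,pit)-M).sum(),s0,method='Nelder-Mead',options=dict(initial_simplex=[s0,s0+[3,0,0],s0+[0,3,0],s0+[0,0,2]]))
  print(pit,r.x,r.fun,'yaw deg',np.degrees(r.x[2]/100))
E
```

```text
t 12.65 pos [ 0.4278 -0.2974  0.1045] zyaw 0.64 ydir [-0.001  0.001 -1.   ] F [ 0.5 -0.4 -1.6] M [-0.02 -0.03 -0.03] g 19.0
[ 16 141 159] [ 16 143  91] [ 13 255  74]
plane: dz/dy,dz/dx,z at grip [-0.0031  0.0279  0.0932] 426 0.003562559526623588
0 [ 428.2081 -297.8076  158.7033] 59.375 yaw deg 90.9303036589644
0.015 [ 429.4927 -298.3566  159.081 ] 58.5 yaw deg 91.14667593052656
```

Call:
arm_command(commands=[[[2, 0.3, 1, 0, 0, 1], [5, 0.6, 2, 0, 0, 2], [8, 1, 2, 0, 0, 3], [11, 1.4, 2, 0, 0, 4], [14, 1.8, 2, 0, 0, 5], [17, 2.1, 2, 0, 0, 5.7], [19.5, 2.4, 1, 0, 0, 5.7], [21.2, 2.6, -1, 0, 0, 5.7], [21.2, 2.6, -3, 0, 0, 5.7], [21.2, 2.6, -4, 0, 0, 5.7], [21.2, 2.6, -5, 0, 0, 5.7], [21.2, 2.6, -5.5, 0, 0, 5.7], [21.2, 2.6, -5.5, 0, 0, 5.7], [21.2, 2.6, -5.5, 0, 0, 5.7]]])

```text
clock: 14.05
position: [0.6405, -0.272, 0.0512]
ee_rot: [-0.527, 0.471, -0.472, 0.527]
ft_force: [0.3, 0.7, -1.0]
grip_width: 0.226
```

```bash
python3 - <<'E'
from m import *
import h; h.S()
o=h.st(); p=np.array(o['position']); g=np.array([.598,.0945]); ex=np.array([-.1132,.9936]); ey=np.array([-.9936,-.1132])
print('gauge coords',(p[:2]-g)@ex,(p[:2]-g)@ey)
P=pts(c); hh,ss,vv=hsv[...,0],hsv[...,1],hsv[...,2]
im=cv2.resize(img,None,fx=5,fy=5,interpolation=cv2.INTER_CUBIC)
def line(a,b,z,col):
    w=np.array([np.r_[g+ex*q[0]+ey*q[1],z] for q in (a,b)]); pp=((proj(c,w)+.5)*5-.5).astype(int); cv2.line(im,pp[0].tolist(),pp[1].tolist(),col,1)
line((-.40,0),(.13,0),.03,(255,0,255))
for s in (-1,1): line((-.40,s*.028),(-.178,s*.028),.035,(255,255,0)); line((-.16,s*.033),(.13,s*.033),.026,(255,0,0))
cv2.imwrite('pics/t8.png',im[110*5:200*5,240*5:395*5])
s=manip.camera('side'); cv2.imwrite('pics/s8.png',cv2.resize(s['pixels'][60:230,190:330],None,fx=5,fy=3.5,interpolation=cv2.INTER_CUBIC))
E
```

```text
t 14.1 pos [ 0.6406 -0.272   0.0514] zyaw 6.32 ydir [ 0.001 -0.001 -1.   ] F [ 0.4  0.2 -1.4] M [-0.05 -0.01  0.01] g 19.3
gauge coords -0.3689536232638831 -0.0008232581074015617
```

View pics/t8.png

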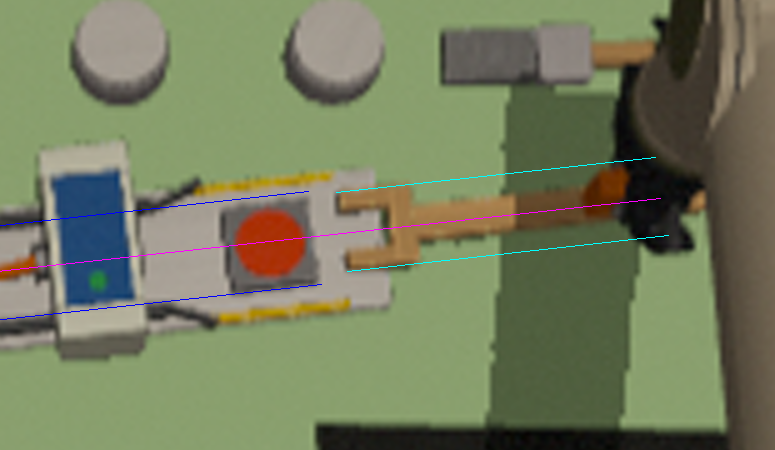

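View pics/s8.png

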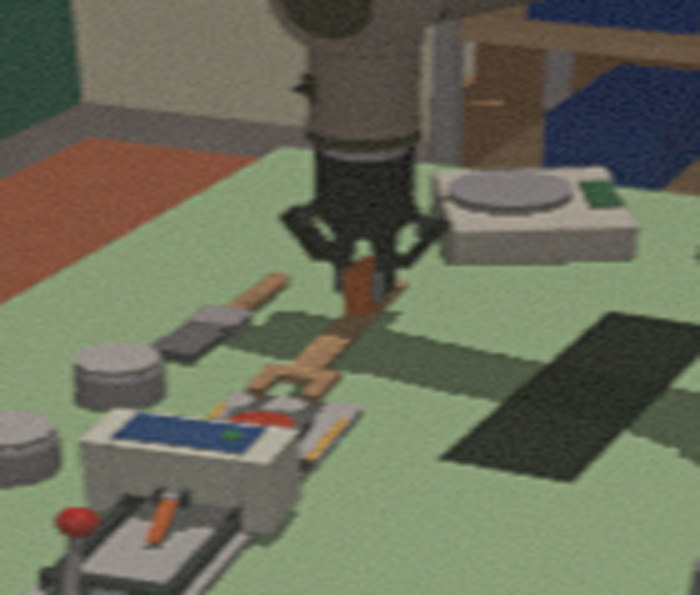

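Call:
arm_command(commands=[[[-0.05, 0, -0.5, 0, 0, 0.1], [-0.1, 0, -1.0, 0, 0, 0.1], [-0.1, 0, -1.1, 0, 0, 0.1], [-0.1, 0, -1.1, 0, 0, 0.1], [-0.15, 0.5, -1.1, 0, 0, 0.1], [-0.24, 1.2, -1.1, 0, 0, 0.1], [-0.33, 2.0, -1.1, 0, 0, 0.1], [-0.44, 3.0, -1.1, 0, 0, 0.1], [-0.56, 4.0, -1.1, 0, 0, 0.1], [-0.67, 5.0, -1.1, 0, 0, 0.1], [-0.78, 6.0, -1.1, 0, 0, 0.1], [-0.9, 7.0, -1.1, 0, 0, 0.1], [-0.95, 7.5, -1.1, 0, 0, 0.1], [-0.95, 7.5, -1.1, 0, 0, 0.1]]])

```text
clock: 15.55
position: [0.6307, -0.1953, 0.0394]
ee_rot: [-0.527, 0.471, -0.471, 0.528]
ft_force: [-0.0, 0.1, -1.2]
grip_width: 0.224
```

```bash
cat > look.py <<'E'
from m import *
import h,sys; h.S()
n=sys.argv[1]
o=h.st(); p=np.array(o['position']); g=np.array([.598,.0945]); ex=np.array([-.1132,.9936]); ey=np.array([-.9936,-.1132])
print('gauge coords',(p[:2]-g)@ex,(p[:2]-g)@ey, 'nose',(p[:2]-g)@ex+.19)
cv2.imwrite(f'pics/t{n}.png',cv2.resize(img[110:200,200:355],None,fx=5,fy=5,interpolation=cv2.INTER_CUBIC))
s=manip.camera('side'); cv2.imwrite(f'pics/s{n}.png',cv2.resize(s['pixels'][90:260,180:320],None,fx=5,fy=3.5,interpolation=cv2.INTER_CUBIC))
E
python3 look.py 9
```

```text
t 15.6 pos [ 0.6307 -0.1963  0.0393] zyaw 6.47 ydir [ 0.  0. -1.] F [ 0.3 -0.8 -2.4] M [-0.08  0.04 -0.02] g 19.2
gauge coords -0.2926240631612761 0.00039795506379310087 nose -0.10262406316127609
```

View pics/t9.png

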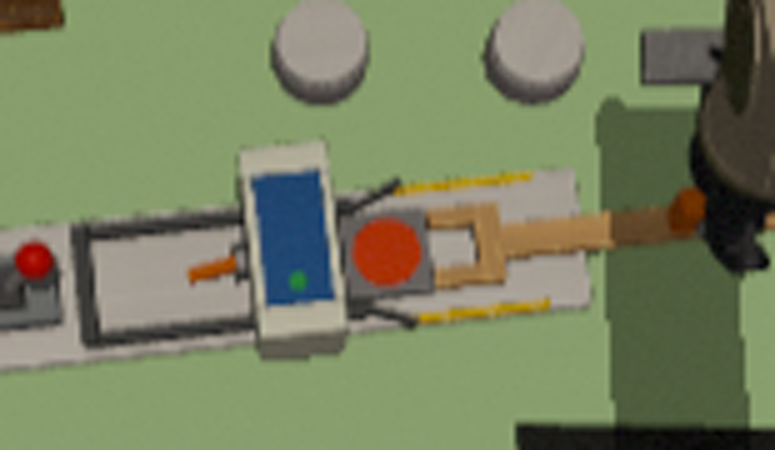

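View pics/s9.png

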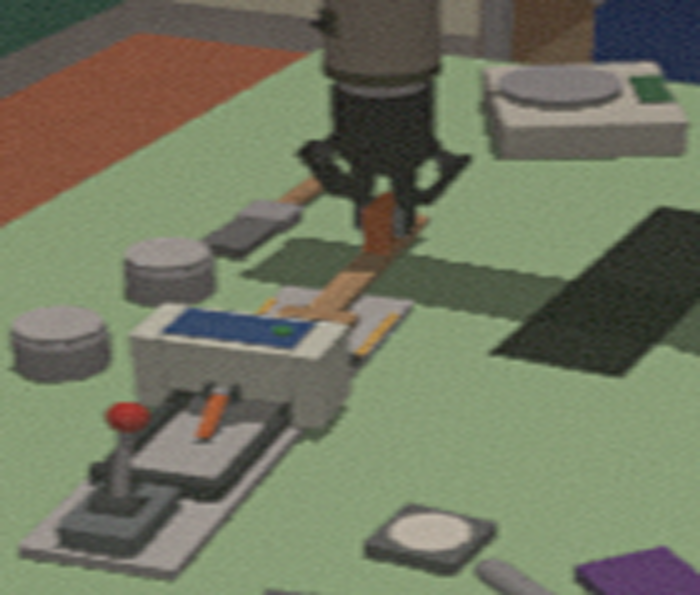

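The fork is flush on the tile and square to it, with the tile centred in the funnel (top crop 387,253). I push on.

Call:
arm_command(commands=[[[-0.06, 0.5, 0.05, 0, 0, 0], [-0.11, 1.0, 0.1, 0, 0, 0], [-0.23, 2.0, 0.1, 0, 0, 0], [-0.34, 3.0, 0.1, 0, 0, 0], [-0.45, 4.0, 0.1, 0, 0, 0], [-0.57, 5.0, 0.1, 0, 0, 0], [-0.68, 6.0, 0.1, 0, 0, 0], [-0.8, 7.0, 0.1, 0, 0, 0], [-0.91, 8.0, 0.1, 0, 0, 0], [-1.02, 9.0, 0.1, 0, 0, 0], [-1.14, 10.0, 0.1, 0, 0, 0], [-1.25, 11.0, 0.1, 0, 0, 0], [-1.3, 11.5, 0.1, 0, 0, 0], [-1.3, 11.5, 0.1, 0, 0, 0]]])

```text
clock: 17.05
position: [0.6177, -0.0802, 0.0404]
ee_rot: [-0.527, 0.471, -0.471, 0.528]
ft_force: [-0.7, -0.3, -1.7]
grip_width: 0.223
```

```bash
python3 look.py 10
```

```text
t 17.1 pos [ 0.6177 -0.081   0.0403] zyaw 6.48 ydir [-0.     0.001 -1.   ] F [-0.6 -0.3 -1.5] M [ 0.01 -0.04  0.  ] g 18.8
gauge coords -0.17657428765218 0.00032418014716039544 nose 0.013425712347820001
```

View pics/t10.png

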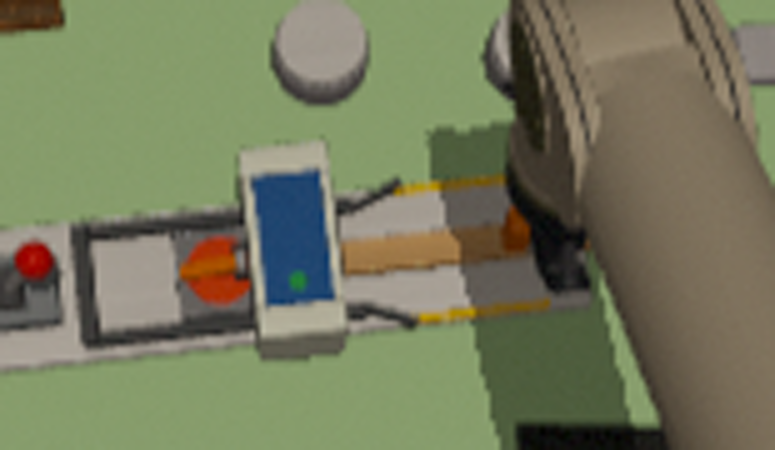

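View pics/s10.png

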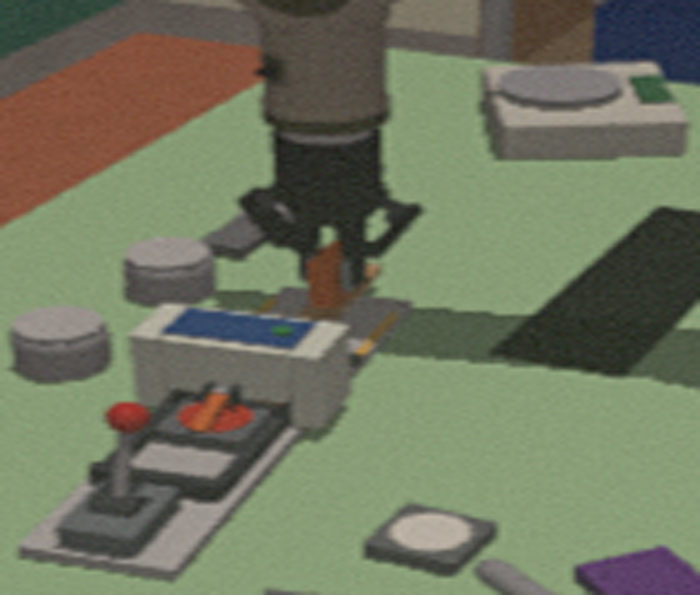

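Call:
arm_command(commands=[[[-0.06, 0.5, 0, 0, 0, 0], [-0.11, 1.0, 0, 0, 0, 0], [-0.2, 1.8, 0, 0, 0, 0], [-0.3, 2.6, 0, 0, 0, 0], [-0.39, 3.4, 0, 0, 0, 0], [-0.48, 4.2, 0, 0, 0, 0], [-0.55, 4.8, 0, 0, 0, 0], [-0.6, 5.3, 0, 0, 0, 0], [-0.63, 5.5, 0, 0, 0, 0], [-0.63, 5.5, 0, 0, 0, 0]]])

```text
clock: 18.15
position: [0.6114, -0.0261, 0.0404]
ee_rot: [-0.527, 0.471, -0.471, 0.528]
ft_force: [0.4, -0.5, -1.9]
grip_width: 0.22
```

```bash
python3 look.py 11
```

```text
t 18.2 pos [ 0.6114 -0.0264  0.0404] zyaw 6.45 ydir [ 0.  0. -1.] F [-0.3 -1.2 -2. ] M [-0.05  0.03 -0.03] g 19.2
gauge coords -0.121650429592396 0.0003579367861911525 nose 0.068349570407604
```

View pics/t11.png

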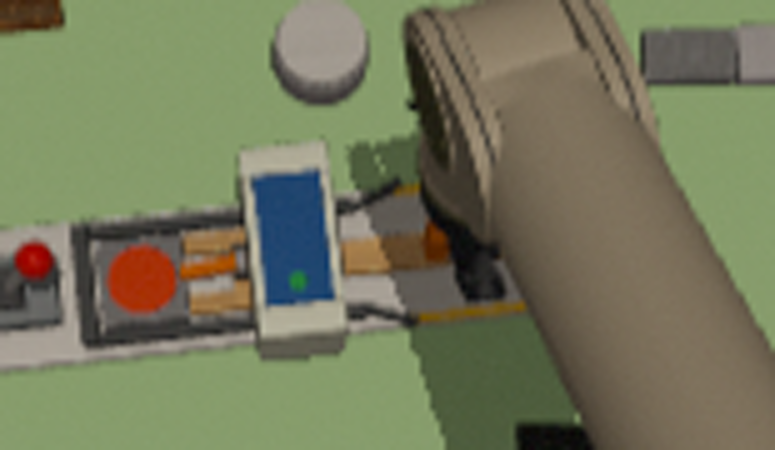

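View pics/s11.png

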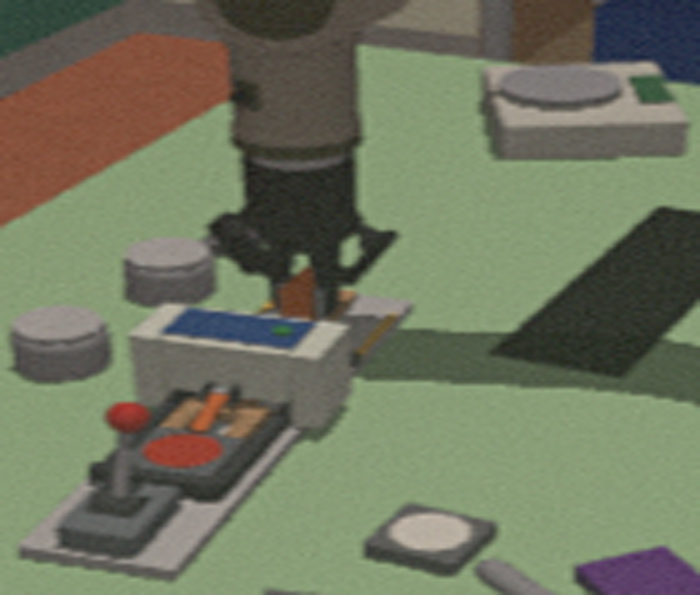

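Call:
arm_command(commands=[[[-0.02, 0.15, 0, 0, 0, 0], [-0.03, 0.3, 0, 0, 0, 0], [-0.04, 0.35, 0, 0, 0, 0], [-0.04, 0.35, 0, 0, 0, 0], [-0.04, 0.35, 0, 0, 0, 0]]])

```text
clock: 18.75
position: [0.611, -0.023, 0.0403]
ee_rot: [-0.527, 0.471, -0.471, 0.527]
ft_force: [0.9, 0.7, -1.4]
grip_width: 0.226
```

```bash
python3 look.py 12
```

```text
t 18.8 pos [ 0.611  -0.023   0.0403] zyaw 6.45 ydir [ 0.  0. -1.] F [ 0.4  0.4 -2.7] M [ 0.01 -0.01  0.01] g 19.1
gauge coords -0.11819006162668408 0.00040443997227249974 nose 0.07180993837331592
```

View pics/t12.png

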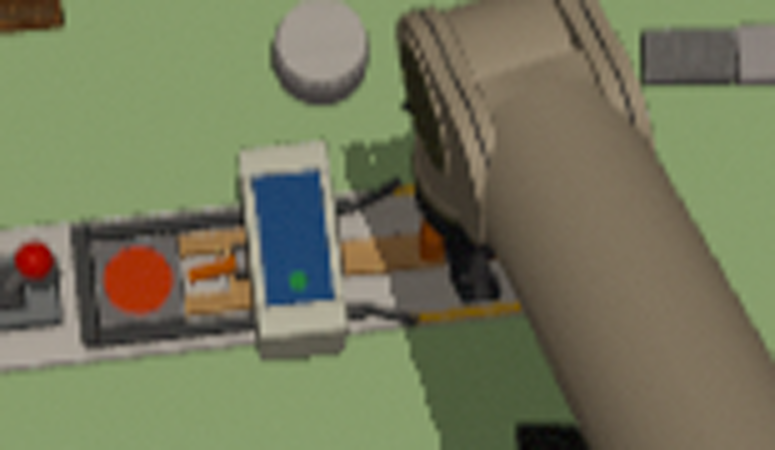

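View pics/s12.png

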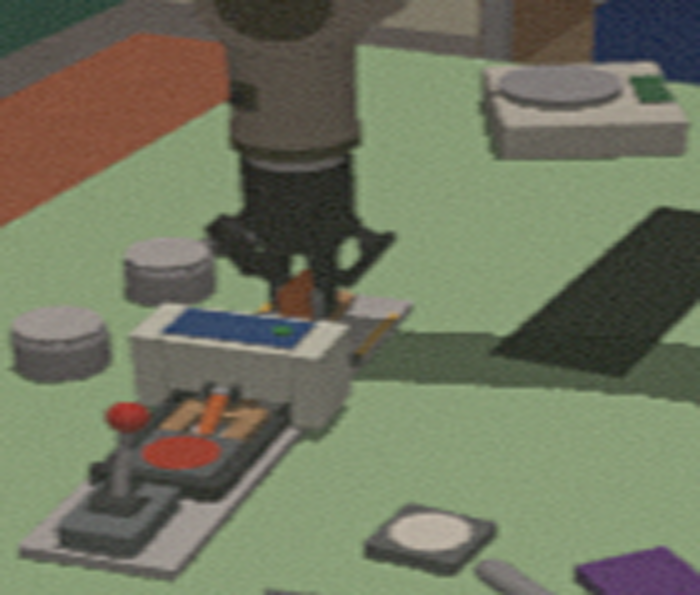

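The catch has snapped down: its tip is at (190,272) with a visible gap to the tile's rear edge. I retract the stick straight back.

Call:
arm_command(commands=[[[0.03, -0.3, 0, 0, 0, 0], [0.11, -1, 0, 0, 0, 0], [0.23, -2, 0, 0, 0, 0], [0.4, -3.5, 0, 0, 0, 0], [0.63, -5.5, 0, 0, 0, 0], [0.86, -7.5, 0, 0, 0, 0], [1.08, -9.5, 0, 0, 0, 0], [1.31, -11.5, 0, 0, 0, 0], [1.54, -13.5, 0, 0, 0, 0], [1.77, -15.5, 0, 0, 0, 0], [1.99, -17.5, 0, 0, 0, 0], [2.22, -19.5, 0, 0, 0, 0], [2.45, -21.5, 0, 0, 0, 0], [2.68, -23.5, 0.5, 0, 0, 0], [2.83, -24.8, 1.5, 0, 0, 0], [2.83, -25, 3, 0, 0, 0], [2.83, -25, 5, 0, 0, 0], [2.83, -25, 6.5, 0, 0, 0], [2.83, -25, 6.5, 0, 0, 0]]])

```text
clock: 20.75
position: [0.6409, -0.2727, 0.1089]
ee_rot: [-0.527, 0.469, -0.472, 0.528]
ft_force: [0.9, 0.4, -1.1]
grip_width: 0.225
```

```bash
python3 look.py 13; python3 - <<'E'
from m import *
hh,ss,vv=hsv[...,0],hsv[...,1],hsv[...,2]
g=np.array([.598,.0945]); ex=np.array([-.1132,.9936]); ey=np.array([-.9936,-.1132])
n,r,q=rect(c,box(215,150,245,185)&((hh<9)|(hh>170))&(ss>110),0.030); print(n,r,q,(q[:2]-g)@ex,(q[:2]-g)@ey)
print(proj(c,[*(g+ex*.07),.03]))
s=manip.camera('side'); cv2.imwrite('pics/s13b.png',cv2.resize(s['pixels'][170:250,180:270],None,fx=8,fy=7,interpolation=cv2.INTER_CUBIC))
E
```

```text
t 20.8 pos [ 0.6401 -0.2727  0.107 ] zyaw 6.48 ydir [ 0.002 -0.001 -1.   ] F [ 0.1 -0.  -2.9] M [-0.04  0.01 -0.02] g 19.0
gauge coords -0.36962348375736764 -0.0002997769150003971 nose -0.17962348375736764
155 ((585.4896850585938, 194.78256225585938), (46.040348052978516, 44.83890151977539), 0.5025578141212463) [0.5851 0.1957 0.03  ] 0.1020016088409433 0.001371346539549
[[236.4239 164.1895]]
```

View pics/t13.png

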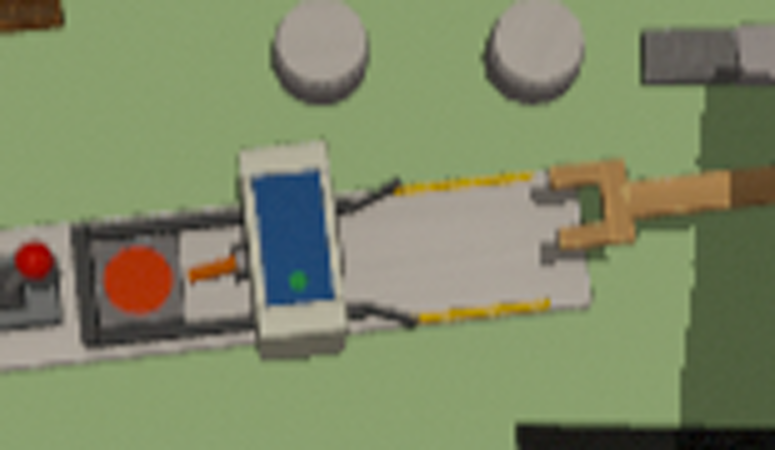

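View pics/s13b.png

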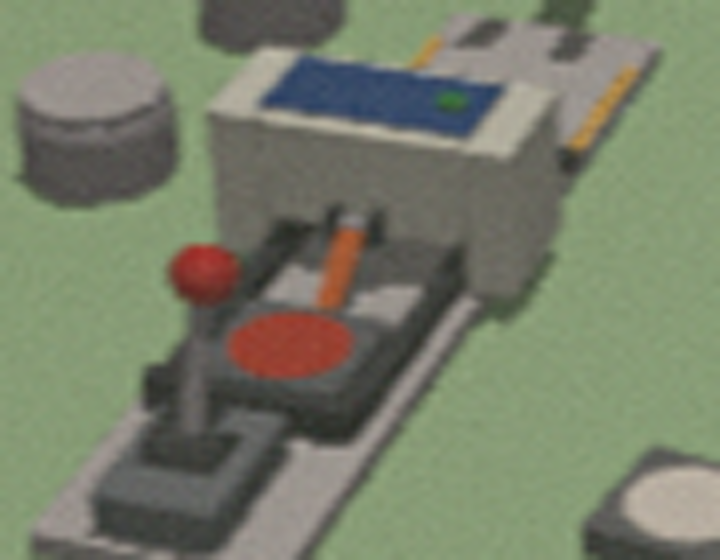

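The tile is at +102 mm and 1 mm off centre, and the catch is down. Now I take the stick back to the mat.

Call:
arm_command(commands=[[[-2, -0.2, 0, 0, 0, -1], [-5, -0.6, 0, 0, 0, -2], [-8, -1, 0, 0, 0, -3], [-11, -1.3, 0, 0, 0, -4], [-14, -1.6, 0, 0, 0, -5], [-17, -2, 0, 0, 0, -6], [-19.5, -2.3, 0, 0, 0, -6.4], [-20.8, -2.4, -1, 0, 0, -6.4], [-20.8, -2.4, -3, 0, 0, -6.4], [-20.8, -2.4, -5, 0, 0, -6.4], [-20.8, -2.4, -6.3, 0, 0, -6.4], [-20.8, -2.4, -7.2, 0, 0, -6.4], [-20.8, -2.4, -7.5, 0, 0, -6.4], [-20.8, -2.4, -7.5, 0, 0, -6.4], [-20.8, -2.4, -7.5, 0, 0, -6.4]]])

```text
clock: 22.45
position: [0.4318, -0.2973, 0.0309]
ee_rot: [-0.5, 0.499, -0.5, 0.5]
ft_force: [-0.8, 0.3, -2.3]
grip_width: 0.222
```

```bash
python3 - <<'E'
from h import *
S()
E
```

```text
t 22.45 pos [ 0.4318 -0.2973  0.0309] zyaw 0.05 ydir [ 0.001 -0.    -1.   ] F [-0.8  0.3 -2.3] M [-0.06  0.01  0.01] g 18.9
```

Call:
arm_command(commands=[[[0, 0, -0.2, 0, 0, 0], [0, 0, -0.4, 0, 0, 0], [0, 0, -0.5, 0, 0, 0], [0, 0, -0.5, 0, 0, 0], [0, 0, -0.5, 0, 0, 0]]])

```text
clock: 22.95
position: [0.4314, -0.2973, 0.0259]
ee_rot: [0.5, -0.5, 0.5, -0.5]
ft_force: [-3.0, 1.4, 4.5]
grip_width: 0.226
```

Call:
arm_command(commands=[[[0, 0, 0, 0, 0, 0], [0, 0, 0, 0, 0, 0], [0, 0, 0, 0, 0, 0], [0, 0, 0, 0, 0, 0], [0, 0, 0, 0, 0, 0], [0, 0, 0, 0, 0, 0]]], claw=6.0)

```text
clock: 23.55
position: [0.4313, -0.2971, 0.0253]
ee_rot: [-0.5, 0.5, -0.5, 0.5]
ft_force: [0.1, 0.7, 0.8]
grip_width: 0.702
```

Call:
arm_command(commands=[[[0, 0, 1, 0, 0, 0], [0, 0, 3, 0, 0, 0], [0, 0, 6, 0, 0, 0], [0, 0, 10, 0, 0, 0], [0, 0, 14, 0, 0, 0], [0, 3, 16, 0, 0, 0], [0, 7, 17, 0, 0, 0], [0, 11, 17, 0, 0, 0], [0, 15, 17, 0, 0, 0], [0, 19, 17, 0, 0, 0], [0, 22, 17, 0, 0, 0], [0, 24, 17, 0, 0, 0], [0, 24, 17, 0, 0, 0]]])

```text
clock: 24.85
position: [0.4315, -0.0542, 0.1962]
ee_rot: [-0.501, 0.498, -0.499, 0.501]
ft_force: [-0.2, 0.4, 0.5]
grip_width: 0.7
```

```bash
python3 - <<'E'
from m import *
import h; h.S()
hh,ss,vv=hsv[...,0],hsv[...,1],hsv[...,2]
print('mat',rect(c,box(295,185,410,235)&notg,0.003))
print('wood',rect(c,box(295,185,410,235)&(ss>80)&(hh<25)&(vv>60),0.015))
print('grip',rect(c,box(350,195,400,225)&(hh<16)&(ss>200)&(vv>120),0.066))
cv2.imwrite('pics/t14.png',cv2.resize(img[120:240,190:410],None,fx=3.5,fy=3.5,interpolation=cv2.INTER_CUBIC))
s=manip.camera('side'); cv2.imwrite('pics/s14.png',cv2.resize(s['pixels'][100:260,180:360],None,fx=4,fy=3.5,interpolation=cv2.INTER_CUBIC))
E
```

```text
t 24.9 pos [ 0.4314 -0.0562  0.196 ] zyaw 0.2 ydir [ 0.001 -0.001 -1.   ] F [-0.5 -0.6  0.4] M [-0.01 -0.02 -0.08] g 60.0
mat (3852, ((436.0061340332031, -227.76669311523438), (173.30555725097656, 351.44549560546875), 0.049657903611660004), array([ 0.4369, -0.2025,  0.003 ]))
wood (394, ((431.9755554199219, -291.25054931640625), (30.89253044128418, 150.13211059570312), 0.08429141342639923), array([ 0.4301, -0.2916,  0.015 ]))
grip (85, ((430.0240783691406, -294.94927978515625), (19.92326545715332, 46.3054313659668), 0.07393956184387207), array([ 0.4304, -0.2965,  0.066 ]))
```

View pics/t14.png

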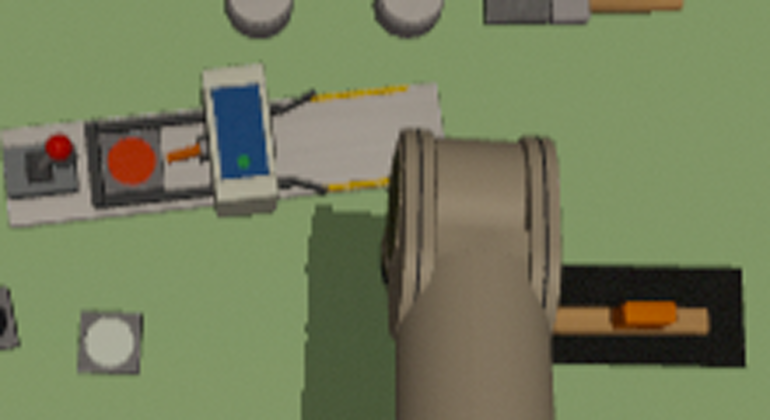

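View pics/s14.png

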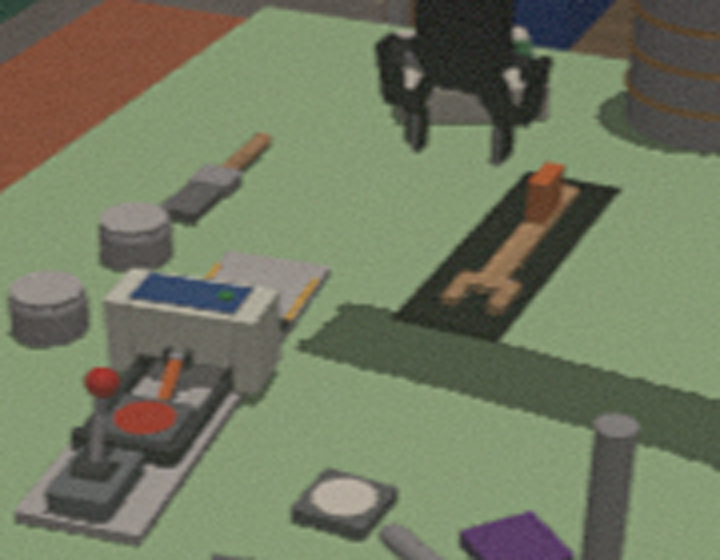

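The stick lies on its mat, right way up and let go. The ball is at gauge x ≈ 0.166 on the centre line. I go over the guard with the fingers shut and come down between the tile stop and the ball.

Call:
arm_command(commands=[[[2, 3, 0, 0, 0, 1], [4, 7, 0, 0, 0, 2], [6.5, 11, 0, 0, 0, 3.5], [9, 15.5, 0, 0, 0, 5], [11.5, 20, 0, 0, 0, 6.4], [13.5, 24, 0, 0, 0, 6.4], [15, 26.5, 0, 0, 0, 6.4], [15.3, 27, 0, 0, 0, 6.4], [15.3, 27, -2, 0, 0, 6.4], [15.3, 27, -4, 0, 0, 6.4], [15.3, 27, -6, 0, 0, 6.4], [15.3, 27, -7, 0, 0, 6.4], [15.3, 27, -7, 0, 0, 6.4]]], claw=0, newtons=30)

```text
clock: 26.25
position: [0.5841, 0.2108, 0.124]
ee_rot: [0.528, -0.472, 0.471, -0.526]
ft_force: [-0.5, -0.2, 0.8]
grip_width: -0.007
```

```bash
python3 look.py 15
```

```text
t 26.3 pos [0.5845 0.2116 0.1253] zyaw 6.36 ydir [-0.001 -0.001 -1.   ] F [ 0.5 -0.8 -1. ] M [-0.02 -0.03  0.04] g -0.3
gauge coords 0.11786190783681655 0.0001381132013866328 nose 0.30786190783681655
```

View pics/s15.png

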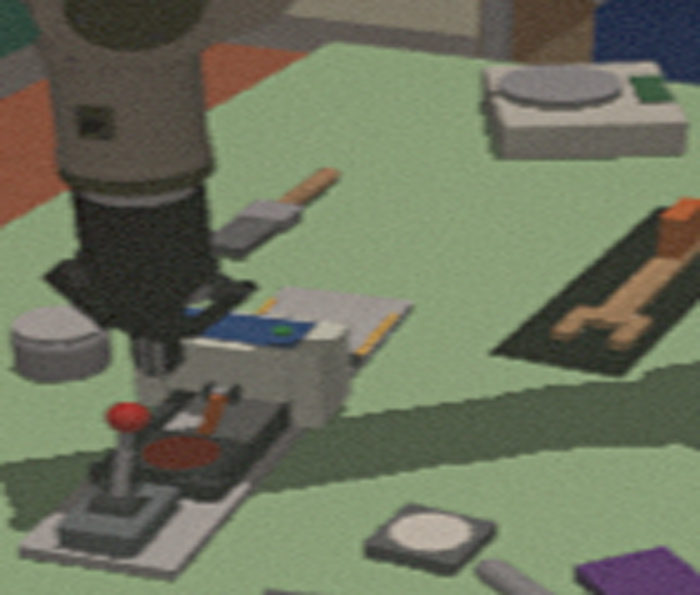

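View pics/t15.png

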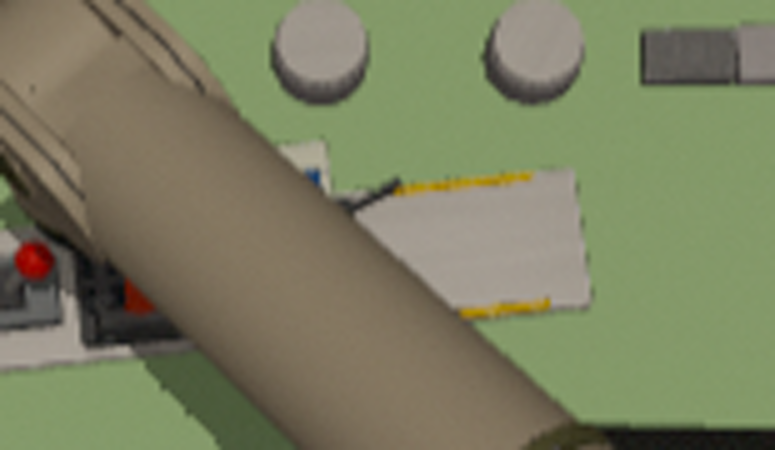

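Call:
arm_command(commands=[[[0, 0, -1.5, 0, 0, 0], [0, 0, -3, 0, 0, 0], [0, 0, -4, 0, 0, 0], [0, 0, -4, 0, 0, 0], [-0.1, 1, -4, 0, 0, 0], [-0.22, 2, -4, 0, 0, 0], [-0.33, 3, -4, 0, 0, 0], [-0.45, 4, -4, 0, 0, 0], [-0.56, 5, -4, 0, 0, 0], [-0.67, 6, -4, 0, 0, 0], [-0.78, 7, -4, 0, 0, 0], [-0.87, 7.7, -4, 0, 0, 0], [-0.92, 8.2, -4, 0, 0, 0], [-0.92, 8.2, -4, 0, 0, 0], [-0.92, 8.2, -4, 0, 0, 0]]])

```text
clock: 27.85
position: [0.5752, 0.2948, 0.0853]
ee_rot: [-0.527, 0.471, -0.471, 0.527]
ft_force: [-0.0, -0.9, 0.2]
grip_width: -0.001
```

```bash
python3 look.py 16
```

```text
t 27.9 pos [0.5753 0.2946 0.0853] zyaw 6.42 ydir [ 0.  0. -1.] F [ 0.7  0.3 -1. ] M [-0.01  0.04  0.  ] g -0.2
gauge coords 0.20140974251137647 -7.622130293036685e-05 nose 0.3914097425113765
```

View pics/s16.png

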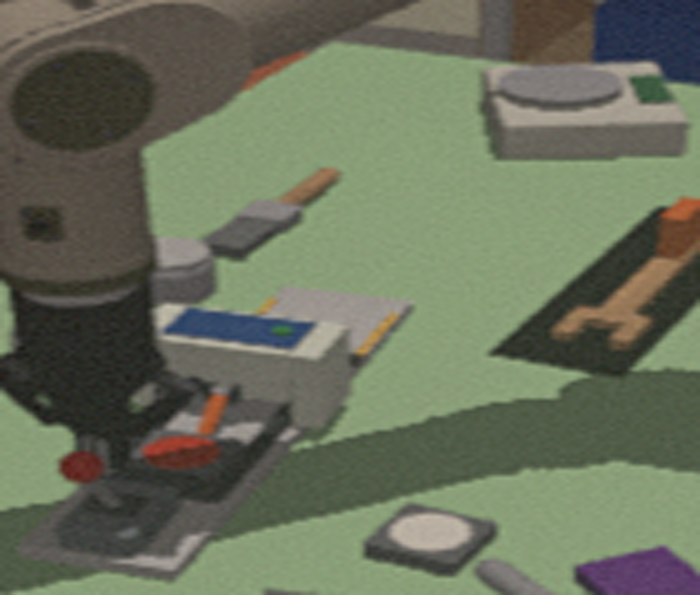

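Call:
arm_command(commands=[[[-0.03, 0.3, 0, 0, 0, 0], [-0.06, 0.5, 0, 0, 0, 0], [-0.07, 0.6, 0, 0, 0, 0], [-0.07, 0.6, 0, 0, 0, 0]]])

```text
clock: 28.35
position: [0.5751, 0.2983, 0.085]
ee_rot: [0.528, -0.471, 0.473, -0.526]
ft_force: [-0.1, -7.9, 3.6]
grip_width: -0.001
```

```bash
python3 look.py 17
```

```text
t 28.4 pos [0.5751 0.2983 0.0851] zyaw 6.32 ydir [ 0.    -0.004 -1.   ] F [ 0.2 -8.5  2.9] M [-1.81  0.01  0.01] g 0.1
gauge coords 0.20509051969861705 -0.0003659697552058933 nose 0.3950905196986171
```

The push force rose to 8 N, so the lever is at its stop. I back off, lift clear and check.

Call:
arm_command(commands=[[[0.06, -0.5, 0, 0, 0, 0], [0.17, -1.5, 0, 0, 0, 0], [0.34, -3, 0, 0, 0, 0], [0.56, -5, 0, 0, 0, 0], [0.68, -6, 1, 0, 0, 0], [0.7, -6.5, 4, 0, 0, 0], [0.7, -6.5, 8, 0, 0, 0], [0.7, -6.5, 12, 0, 0, 0], [-3, -9, 15, 0, 0, 0], [-7, -11, 17, 0, 0, 0], [-11, -12, 18, 0, 0, 0], [-14, -12, 19, 0, 0, 0], [-16, -12, 20, 0, 0, 0], [-17, -12, 20, 0, 0, 0], [-17, -12, 20, 0, 0, 0], [-17, -12, 20, 0, 0, 0]]])

```text
clock: 30.05
position: [0.4047, 0.1806, 0.2856]
ee_rot: [-0.527, 0.471, -0.472, 0.527]
ft_force: [-0.4, -0.1, 0.3]
grip_width: 0.0
```

```bash
python3 look.py 18; python3 - <<'E'
from m import *
hh,ss,vv=hsv[...,0],hsv[...,1],hsv[...,2]
g=np.array([.598,.0945]); ex=np.array([-.1132,.9936]); ey=np.array([-.9936,-.1132])
for n,b,z in (('tile',(215,150,245,185),.03),('ball',(175,145,214,180),.106)):
    try:
        k,r,q=rect(c,box(*b)&((hh<9)|(hh>170))&(ss>110),z); print(n,k,(q[:2]-g)@ex,(q[:2]-g)@ey)
    except Exception as e: print(n,e)
cv2.imwrite('pics/t18b.png',cv2.resize(img[100:240,150:410],None,fx=3,fy=3,interpolation=cv2.INTER_CUBIC))
s=manip.camera('side'); P=pts(s)
hs=cv2.cvtColor(s['pixels'],cv2.COLOR_BGR2HSV).astype(int); m=((hs[...,0]<9)|(hs[...,0]>170))&(hs[...,1]>120)&box(180,190,235,260)
k,l,st_,ce=cv2.connectedComponentsWithStats(m.astype(np.uint8))
for i in range(1,k):
    if st_[i,4]>10: q=np.nanmedian(P[l==i],0); print('side red',st_[i],ce[i],'gauge',(q[:2]-g)@ex,(q[:2]-g)@ey,q[2])
E
```

```text
t 30.1 pos [0.4048 0.1806 0.2854] zyaw 6.42 ydir [ 0. -0. -1.] F [ 1.   0.2 -0.1] M [ 0.01 -0.05 -0.02] g 0.0
gauge coords 0.10744892700057773 0.1821908950815486 nose 0.29744892700057773
tile attempt to get argmax of an empty sequence
ball 44 0.23048412691036146 0.00012574605495010714
side red [209 215  15   9 113] [215.8319 218.885 ] gauge 0.10210327975216493 0.0023229587541320775 0.029367837067628876
side red [192 220   9   8  56] [195.75   223.2321] gauge 0.2378020659103012 0.0047610547663247136 0.11266597821333002
```

View pics/t18b.png

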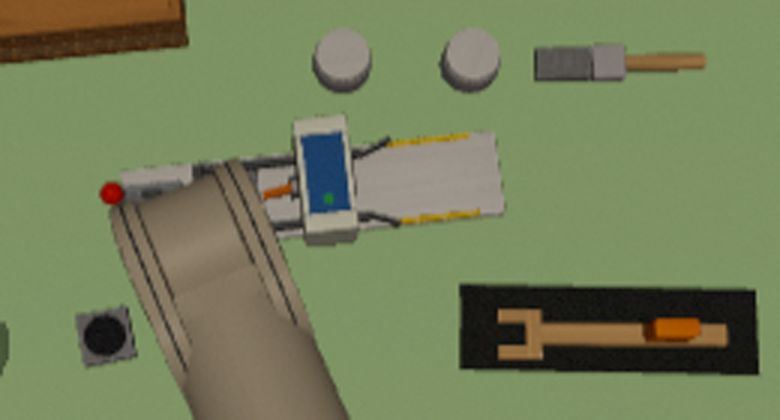

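View pics/s18.png

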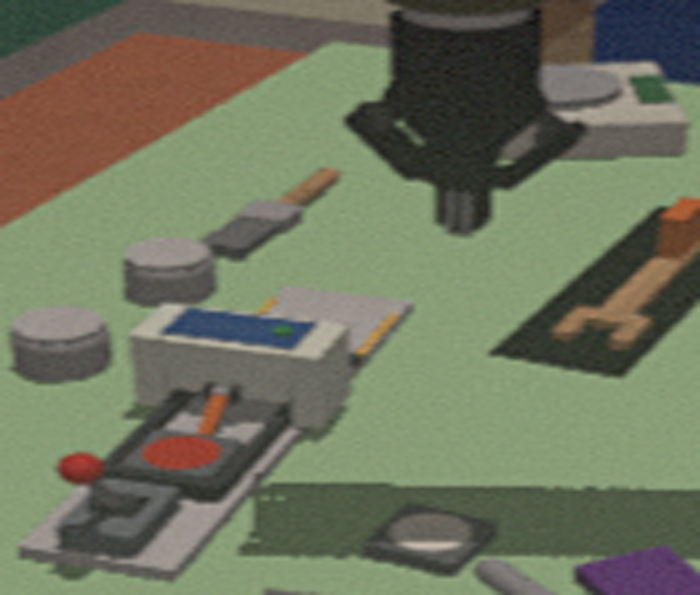

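The final pictures show the ball at gauge +230 mm (fully over), the tile at +102 mm with the catch down, and the stick on its mat. The bystanders are where they were and the arm is clear. I hand in.

```bash
python3 -c "
from workcell import manip
print(manip.hand_in())"
```

```text
the job is handed in; nothing more can be done
None
```

The job is done and handed in at about 30 s of the 72 s allowed; the hand-in reports no verdict. I laid the red-disc tile square on the infeed bed and pushed it under the guard with the stick until the catch dropped. I then put the stick back on its mat and threw the lever to its stop, where the push force rose to about 8 N.

What the last checks showed:
- **Tile:** its centre is at gauge +102 mm in both camera views. It is 1.4 mm off the centre line from the top camera and 2.3 mm from the side camera.
- **Catch:** it is down behind the tile, with a visible gap to the rear edge. I judged this by eye from the pictures; there is no joint reading for it.
- **Stick:** it is upright, with its grip about 61 mm to the mat's −x side, 6 mm across from the mat's centre line, and its nose to +x. I set it about 3 mm nearer the mat's middle than it lay before.
- **Lever:** the ball is at gauge +230 mm from the top camera, which is fully over. The side camera's depth gave +238 mm, which is within its noise.
- **Bystanders:** the tins, brush, dark tile and white tile look unmoved in the last pictures. The bottle and bowl were outside those crops, but the arm never came near them.
- **Arm:** it stands clear of everything.

No check failed. My last top-view tile measurement was blocked by the arm, so its figures are from just after the push. The side view was taken at the end.

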